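Clear the pulley measuring set-up back into the foam tool tray

ROBOT

A 6-joint arm with a two-finger parallel gripper is mounted at the origin on the work surface. World frame = base frame: x ahead of the robot, y to its left, z up, the work surface at z = 0. Lengths are in m, angles in rad, forces in N, time in s.
With the tool pointing down it reaches from about 0.225 to 0.875 m from the base axis. Payload 3.4 kg.
Tool frame: the origin (TCP) lies at the very end of the fingers, on their centre line; the grasp point (between the pads) lies 19 mm behind it; z points along the fingers, y is the direction in which the jaws open and shut (so a half turn about z gives the same grasp; the last joint's range is limited). The gripper opens to 85 mm and grips with 20 to 120 N. Pads are 22 mm wide; open, the fingers measure 114 mm over their backs; the gripper's body (76 mm by 85 mm) begins 54 mm behind the grasp point. The pads swing forward as they close: fully open they stand 13 mm farther back than shut.
Start: joints at [0.988, 0.276, 1.505, -0, 1.361, -0.121], TCP at [0.256, 0.515, 0.207] pointing down, gripper open.
Joint ranges: [-2.89, 2.89], [-0.75, 2.08], [0.22, 2.7], [-1.18, 4.32], [0.11, 2.71], [-2.7, 2.7]. Speed limits (rad/s): [2.57, 2.57, 3.14, 3.14, 3.14, 3.14].

INTERFACE

Orientations are given as a unit quaternion [w, x, y, z].
In Python, from rig import get_state, get_image, calibration, sign_off gives the robot as it stands. The module is installed in compiled form; this text tells all that it offers.
- The arm moves only by the tool drive_tool, never from a script. Its argument "targets" is one flat list of numbers, 7 for each row, row after row: the turn, a rotation vector about the tool's x, y, z in degrees, then the shift along the tool's x, y, z in mm, then the opening, from 0 (shut) to 1 (fully open). In form: [wx, wy, wz, tx, ty, tz, fingers, wx, wy, wz, tx, ty, tz, fingers, ...]. A call has 1 to 12 rows; each row shifts and turns the commanded pose from where the row before left it, along the tool's axes as they then stand; what a row does not reach is not made up. A row lasts 1/8 s, in which the tool goes at most 62.5 mm and 10.7 degrees, less where a joint would pass 70% of its speed; a pose out of reach is approached as far as the arm can. A call is refused whole if a number of a shift passes 62.5 or a number of a turn 10.7, either way. A call with a gripper value outside its range is refused whole. The fingers move at their own pace and stop on an object; "grip_force" is the grip in N (left out, the last holds). Time passes only in rows, so rows that do not move let the fingers close. It gives the time, the measured TCP pose, the force and the opening at its end, in the units of the state.
- get_state(): the state, without advancing time (a new reading comes with each control period).
- get_image(name): name is "scene" or "top" or "wrist"; returns the picture (480x640x3 uint8, red, green, blue); there is no depth.
- calibration(name): a dict with "mtx" (3x3 intrinsics, pixels), "world_to_cam" (4x4, takes a point from world to camera coordinates); the wrist camera has in their place "hand_eye" (4x4, takes a point from camera to tool coordinates, whose origin is the TCP and whose axes are the flange's). Camera axes: x right, y down, z forward; pixel columns grow to the right and rows downward; lengths in m; the calibration is good to about 2 mm. A picture is of the moment at which its call begins: read the wrist's pose just before it. calibration takes no time and is no camera call.
- sign_off(): hands the job in, once; it reports no verdict.
The state is a dict: "clock": time; "qpos": joint angles; "qd": joint speeds; "effort": joint torques, N m; "position": TCP position; "ee_rot": TCP orientation; "contact_force": force on the tool from outside, world axes, zero at the start; "moment": the same for the moment, N m; "width": finger opening in m.
Only numpy, scipy, OpenCV 4.12 (cv2) and the standard library are available. Lean on these libraries where they do the work, as an engineer would, in place of code of your own. Each camera call takes 0.05 s, during which the arm holds its last target.

TASK

The clutch pulley has been measured: clear up the bench. Free the pulley by squeezing the release paddle in the toggle clamp's handle while you swing the handle all the way down, leave the handle down, and stand the pulley hub up in the middle of the white paper. Press every loose tool that has a cutout fully home into its own cutout in the foam tray, the right way round, and leave everything else on the bench where it is.

Things in the scene. Friction and masses are not known exactly. Their poses are not given: they have to be found in the camera images.
- spanner_large: large combination spanner of plain steel, 190 mm long: ring end (30 mm dia) to -x, open jaws (42 mm wide) to +x; 14 mm thick at the ends; flat shank 14 mm wide and 10 mm thick. Origin on its long axis at the place to grip it, at mid thickness (7 mm above what it lies on); x along the tool, z up. May be absent.
- seat_spanner_large (a point): where the spanner large's origin lies when it is fully home in its cutout in the tray (mid thickness, so 7 mm above the cutout's floor). Axes as the tray's.
- seat_spanner_large_head (a point): where the spanner large's open-jaw end (76 mm from its origin along its +x) lies when it is fully home: the direction from seat_spanner_large to this point is the way the tool must point
- spanner_small: small combination spanner of plain steel, 133 mm long: ring end (23 mm dia) to -x, open jaws (31 mm wide) to +x; 12 mm thick at the ends; flat shank 12 mm wide and 8 mm thick. Origin on its long axis at the place to grip it, at mid thickness (6 mm above what it lies on); x along the tool, z up. May be absent.
- seat_spanner_small (a point): where the spanner small's origin lies when it is fully home in its cutout in the tray (mid thickness, so 6 mm above the cutout's floor). Axes as the tray's.
- seat_spanner_small_head (a point): where the spanner small's open-jaw end (52 mm from its origin along its +x) lies when it is fully home: the direction from seat_spanner_small to this point is the way the tool must point
- pliers: slip-joint pliers, 166 mm long: steel jaws to +x, two black-sleeved handles spreading to 46 mm to -x; 16 mm thick at the handles; 28 mm wide at the origin, just behind the joint, with straight sides from 20 mm behind to 20 mm ahead of it, 12 mm thick there. Origin on its long axis at the place to grip it, at mid thickness (8 mm above what it lies on); x along the tool, z up. May be absent.
- seat_pliers (a point): where the pliers's origin lies when it is fully home in its cutout in the tray (mid thickness, so 8 mm above the cutout's floor). Axes as the tray's.
- seat_pliers_head (a point): where the pliers's jaws (65 mm from its origin along its +x) lies when it is fully home: the direction from seat_pliers to this point is the way the tool must point
- ratchet: steel ratchet handle, 179 mm long: round head (34 mm dia, 22 mm thick) to +x, thick grip (22 mm dia) to -x, 16 mm thick and 16 mm wide neck at the origin (from 28 mm behind to 45 mm ahead of it). Origin on its long axis at the place to grip it, at mid thickness (11 mm above what it lies on); x along the tool, z up. May be absent.
- seat_ratchet (a point): where the ratchet's origin lies when it is fully home in its cutout in the tray (mid thickness, so 11 mm above the cutout's floor). Axes as the tray's.
- seat_ratchet_head (a point): where the ratchet's centre of the round head (62 mm from its origin along its +x) lies when it is fully home: the direction from seat_ratchet to this point is the way the tool must point
- dial_gauge: dial gauge lying on its back: round case 44 mm dia and 24 mm thick with a white face, centred on the origin; 8 mm stem and thin plunger to +x (to 67 mm from the origin), short cap to -x (to 36 mm). Origin on its long axis at the place to grip it, at mid thickness (12 mm above what it lies on); x along the tool, z up. May be absent.
- seat_dial_gauge (a point): where the dial gauge's origin lies when it is fully home in its cutout in the tray (mid thickness, so 12 mm above the cutout's floor). Axes as the tray's.
- seat_dial_gauge_head (a point): where the dial gauge's plunger (55 mm from its origin along its +x) lies when it is fully home: the direction from seat_dial_gauge to this point is the way the tool must point
- tray: fixed aluminium pan 216 x 298 mm (x by y), 20 mm high, with black foam (top 18 mm above the bench). Cutouts along its x, 12 mm deep (yellow floor), shaped like the tools with 2.5 mm play: each goes in one way round only. A finger channel 36 mm wide, equally deep, crosses them all at x = 0, where tools are gripped; 25 mm or more is free beside each tool there, so open only a little. Origin centre of underside
- clamp_lever (a joint): handle of the toggle clamp: 0 = upright and latched, grows as it swings down about lever_grip's y axis, away from the pulley, to a stop at 1.25 rad. Stays where left (0.4 N m moves it). The clamp arm over the pulley rises with it, 1.45 times as far. A catch stops it at about 0.05 rad unless the release is squeezed; past 0.75 rad the catch no longer matters
- clamp_release (a joint): spring paddle in the handle's grip, on lever_grip's +y side, moving along -y: 0 = out, 0.006 m = squeezed fully in (about 11 N); the catch is free from 0.005 m. It springs out when let go
- lever_grip (a point): middle of the handle's grip; turns with the handle: z along the handle away from the pivot (105 mm back along -z, 62 mm above the bench), y along the pivot pin, x towards the pulley when upright. Black sleeve 22 mm (x) by 20 mm (y), from 39 mm below to 27 mm above this point. The paddle (14 mm wide, 30 mm below to 22 mm above) stands 6 mm out of its +y side; squeezed, the grip is 20 mm wide, centred here
- pulley: ribbed dark steel clutch pulley, 88 mm dia, 36 mm high, 0.6 kg, with a hub 36 mm dia and 16 mm high on top. Starts on a 12 mm steel plate, 116 mm from the handle pivot, between three 8 mm high pins, held down by the clamp arm's foot on its rim. With the handle down the arm stands upright 86 mm from the pulley's axis, up to 150 mm above the bench. Origin at the centre of its underside, z up
- paper: sheet of white paper flat on the bench, 190 x 170 mm (its x by its y), less than 1 mm thick. Origin at its centre
- box_a: small cardboard bearing box, 75 x 75 x 30 mm; not part of the job, leave it alone. Origin at its underside
- box_b: small cardboard bearing box, 75 x 75 x 30 mm; not part of the job, leave it alone. Origin at its underside
- bearing_a: ball bearing, 52 mm dia, 15 mm high; not part of the job, leave it alone. Origin at its underside
Not all that is in view belongs to the job. Leave any pink look-alike of the pulley alone.

How it is judged:
By the outcome, as a careful person would: the job done as asked, in the order asked, and still so for the second after the job is handed in, with the robot touching nothing.
Of spanner_large, spanner_small, pliers, ratchet, dial_gauge only 4 to 5 are there at a start; the rules pass over those that are not, and their reading is None.
At some moment in a run one of spanner_large, spanner_small, pliers, ratchet, dial_gauge may be knocked a few centimetres aside while the robot is not near it.
Once in a run the grip may slacken for a moment while it holds something.
It also fails if it takes over 208 s, if anything falls off the work surface, if the arm or the gripper's body presses on something with over 40 N, if the wrist force passes 120 N, or if a joint passes its speed limit or range.

## Working session

There is one attempt and no reset: what is moved stays moved. The work goes in short steps, Python scripts to look and compute and a tool call to move; the robot and the scene stay as the last step left them, time stands still between calls to the robot, and variables do not carry over. Pictures are saved under pics/ and viewed, and the job is handed in when it is done.

Besides the shell and the picture viewer there is one more tool, called as name(argument=value, ...), one argument or row to a line, values as JSON. drive_tool: Moves the arm, as the interface text tells. Its arguments: {"type":"object","properties":{"targets":{"type":"array"},"grip_force":{"type":"number"}},"required":["targets"]}

```bash
ls; mkdir -p pics; python3 - <<'E'
from rig import *
import cv2
for n in ("top","scene","wrist"):
    im=get_image(n); cv2.imwrite(f"pics/{n}0.png",im[:,:,::-1])
    c=calibration(n); print(n,{k:v.round(4).tolist() if hasattr(v,'round') else v for k,v in c.items()})
print(get_state())
E
```

```text
pics
top {'mtx': [[460.4618, 0.0, 320.0152], [0.0, 460.4618, 240.0992], [0.0, 0.0, 1.0]], 'world_to_cam': [[0.0078, -0.9999, -0.0099, 0.0111], [-0.9927, -0.0065, -0.1206, 0.6111], [0.1206, 0.0107, -0.9926, 1.0884], [0.0, 0.0, 0.0, 1.0]]}
scene {'mtx': [[611.8463, 0.0, 319.9234], [0.0, 611.8463, 225.6055], [0.0, 0.0, 1.0]], 'world_to_cam': [[0.8745, 0.4847, 0.0188, -0.5719], [0.357, -0.6168, -0.7015, -0.1267], [-0.3284, 0.6202, -0.7124, 1.5855], [0.0, 0.0, 0.0, 1.0]]}
wrist {'mtx': [[331.0817, 0.0, 323.7116], [0.0, 331.0817, 238.3212], [0.0, 0.0, 1.0]], 'hand_eye': [[0.0005, -0.956, -0.2934, 0.0754], [1.0, 0.0003, 0.0006, 0.0003], [-0.0005, -0.2934, 0.956, -0.1671], [0.0, 0.0, 0.0, 1.0]]}
{'clock': 0.15, 'qpos': array([ 9.88000651e-01,  2.76464850e-01,  1.50584176e+00, -1.09591566e-05,
        1.36070979e+00, -1.20973940e-01]), 'qd': array([ 7.00597451e-04, -1.80622154e-03, -2.99957349e-03,  6.21748624e-04,
        1.17130577e-04, -7.84896774e-05]), 'effort': array([ 1.08801796e-03, -4.17142689e+01, -2.46032614e+01,  5.25138034e-05,
        7.60247960e-03,  4.06328752e-05]), 'position': array([0.25596412, 0.51440351, 0.20583006]), 'ee_rot': array([-2.40330063e-04,  2.28863136e-01,  9.73458349e-01, -6.70100618e-04]), 'contact_force': array([ 0.17669877, -0.23892985, -0.33381314]), 'moment': array([ 0.03454712, -0.07072035,  0.08737711]), 'width': 0.08537325801420916}
```

View pics/top0.png

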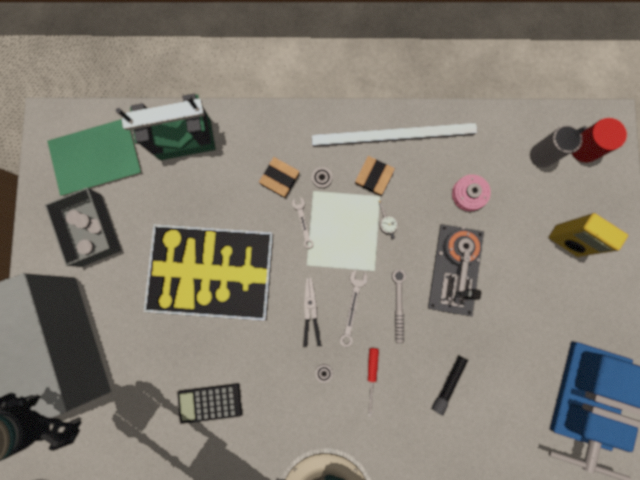

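View pics/scene0.png

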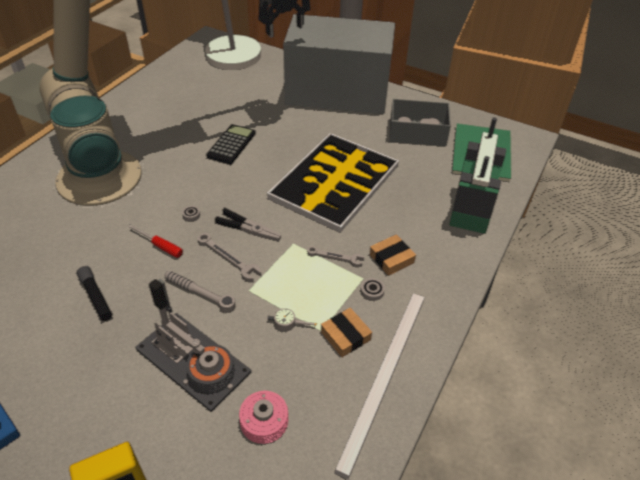

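View pics/wrist0.png

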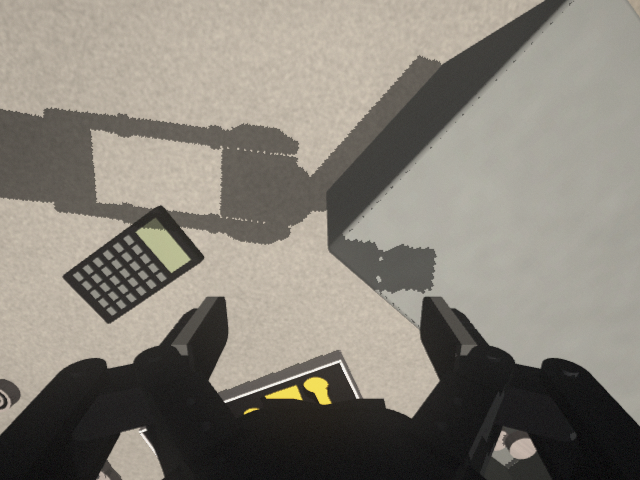

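```bash
cat > h.py <<'E'
from rig import *
import numpy as np, cv2, json
from scipy.spatial.transform import Rotation as R
def toolpose():
    s=get_state(); q=s['ee_rot']; return R.from_quat(np.r_[q[1:],q[0]]).as_matrix(), s['position'], s
def cam(name, pose=None):
    c=calibration(name)
    if name=='wrist':
        Rm,p=pose; T=np.eye(4);T[:3,:3]=Rm;T[:3,3]=p
        return c['mtx'], np.linalg.inv(T@c['hand_eye'])
    return c['mtx'],c['world_to_cam']
def p2w(px,z,K,W):
    px=np.atleast_2d(px).astype(float); d=np.c_[px,np.ones(len(px))]@np.linalg.inv(K).T
    Ri=W[:3,:3].T; o=-Ri@W[:3,3]; d=d@Ri.T
    return o+d*((z-o[2])/d[:,2])[:,None]
def w2p(P,K,W):
    P=np.atleast_2d(P); c=P@W[:3,:3].T+W[:3,3]; u=c@K.T; return u[:,:2]/u[:,2:]
def wrist(fn):
    Rm,p,s=toolpose(); im=get_image('wrist')[:,:,::-1].copy(); cv2.imwrite(f'pics/{fn}.png',im)
    np.savez(f'pics/{fn}.npz',Rm=Rm,p=p); return im
def wcam(fn):
    d=np.load(f'pics/{fn}.npz'); return cam('wrist',(d['Rm'],d['p']))
def yaw(Rm): return np.degrees(np.arctan2(Rm[1,0],Rm[0,0]))
def plan(target,yawdeg):
    "world delta to tool axes for downward tool; yaw=angle of tool x axis"
    Rm,p,s=toolpose(); d=Rm.T@(np.array(target)-p)*1000
    dy=(yawdeg-yaw(Rm)+180)%360-180
    # final orientation: turn first/with
    print('now',p.round(4),'yaw',round(yaw(Rm),2),'tilt',(Rm[:,2]*1).round(4),'w',round(s['width'],4),'F',s['contact_force'].round(1),'t',round(s['clock'],2))
    print('shift in current tool axes mm',d.round(1),' turn about tool z deg (pos=cw from above)',round(-dy,2))
E
python3 - <<'E'
from h import *
im=cv2.imread('pics/top0.png')
c=im[180:360,140:500]; cv2.imwrite('pics/tc.png',cv2.resize(c[:, :180+20],None,fx=4,fy=4,interpolation=cv2.INTER_CUBIC)[:600,:800])
cv2.imwrite('pics/tc2.png',cv2.resize(im[180:330,290:490],None,fx=4,fy=4,interpolation=cv2.INTER_CUBIC))
K,W=cam('top')
for n,px,z in [('paper',(344,231),0),('pulley',(464,246),.05),('pin handle',(470,294),.15),('tray',(209,272),.018),('dial',(389,226),.024),('ratchet',(399,285),.02),('spL',(355,305),.01),('pliers',(310,302),.01),('spS',(303,222),.01)]:
    print(n,p2w(px,z,K,W).round(3))
E
```

```text
paper [[ 0.639 -0.045  0.   ]]
pulley [[ 0.597 -0.331  0.05 ]]
pin handle [[ 0.482 -0.31   0.15 ]]
tray [[0.532 0.289 0.018]]
dial [[ 0.649 -0.155  0.024]]
ratchet [[ 0.504 -0.179  0.02 ]]
spL [[ 0.454 -0.071  0.01 ]]
pliers [[0.46  0.039 0.01 ]]
spS [[0.66  0.059 0.01 ]]
```

View pics/tc2.png

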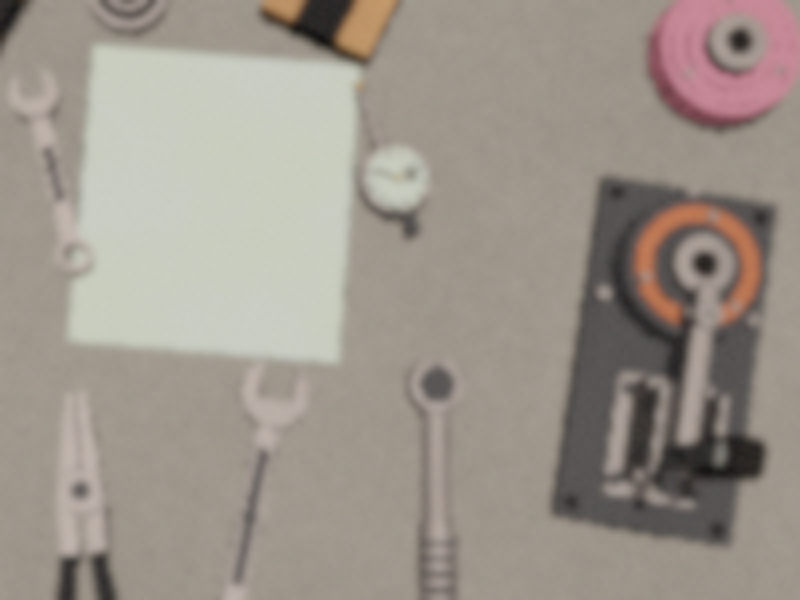

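View pics/tc.png

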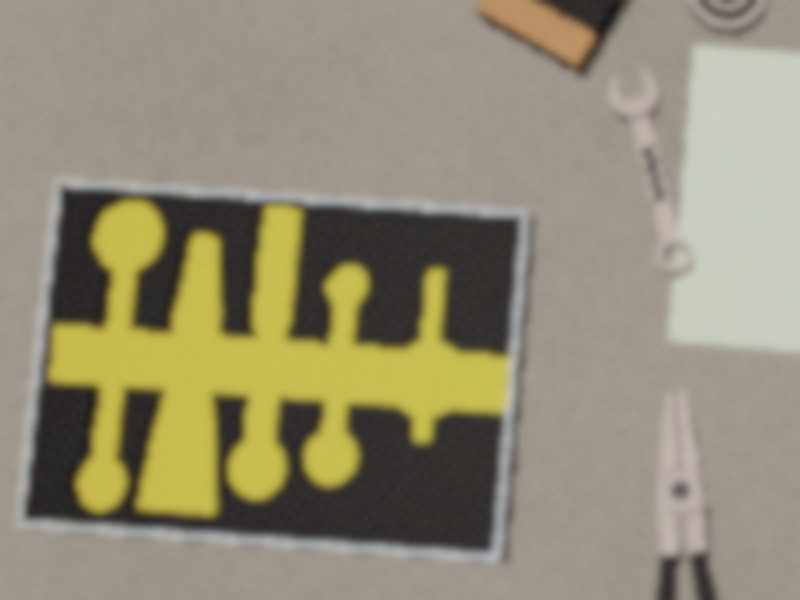

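drive_tool(
  targets=[0,0,0,0,0,-60,1,0,0,0,0,0,-60,1,0,0,0,-41,-44,0,1,0,0,0,-41,-44,0,1,0,0,0,-41,-44,0,1,0,0,0,-41,-44,0,1,0,0,0,-41,-44,0,1,0,0,0,-41,-44,0,1,0,0,0,-41,-44,0,1,0,0,0,-41,-44,0,1,0,0,0,-41,-44,0,1,0,0,0,-41,-44,0,1],
)

```text
clock: 1.65
position: [0.4273, -0.0637, 0.3264]
ee_rot: [0.0, 0.229, 0.973, 0.0]
contact_force: [0.9, -0.3, -0.0]
width: 0.0854
```

drive_tool(
  targets=[0,0,0,-41,-44,0,1,0,0,0,-41,-44,0,1,0,0,0,-41,-44,0,1,0,0,0,-41,-44,0,1,0,0,10.5,0,0,0,1,0,0,10.5,0,0,0,1,0,0,10.5,0,0,0,1,0,0,10.5,0,0,0,1,0,0,10.5,0,0,0,1,0,0,10.5,0,0,0,1,0,0,10.5,0,0,0,1,0,0,10.5,0,0,0,1],
)

```text
clock: 3.15
position: [0.4954, -0.2923, 0.326]
ee_rot: [-0.0, 0.823, 0.568, -0.0]
contact_force: [0.3, -0.0, 0.3]
width: 0.0854
```

drive_tool(
  targets=[0,0,10.5,0,0,0,1,0,0,10.5,0,0,0,1,0,0,10.5,0,0,0,1,0,0,10.5,0,0,0,1,0,0,10.5,0,0,0,1,0,0,10.5,0,0,0,1,0,0,0,0,0,0,1,0,0,0,0,0,0,1],
)

```text
clock: 4.15
position: [0.4956, -0.2924, 0.3263]
ee_rot: [-0.0, 0.998, 0.058, -0.0]
contact_force: [-0.3, 0.9, -1.0]
width: 0.0854
```

```bash
python3 - <<'E'
from h import *
wrist('w1'); Rm,p,s=toolpose(); print(p,yaw(Rm),s['qpos'].round(2),Rm[:,2])
im=get_image('top'); cv2.imwrite('pics/t1.png',im[:,:,::-1])
E
```

```text
[ 0.49558026 -0.29241383  0.32634436] 6.655094291022235 [-0.65  0.24  1.27  0.    1.63  0.8 ] [-1.46451720e-04  2.66176790e-04 -9.99999954e-01]
```

View pics/w1.png

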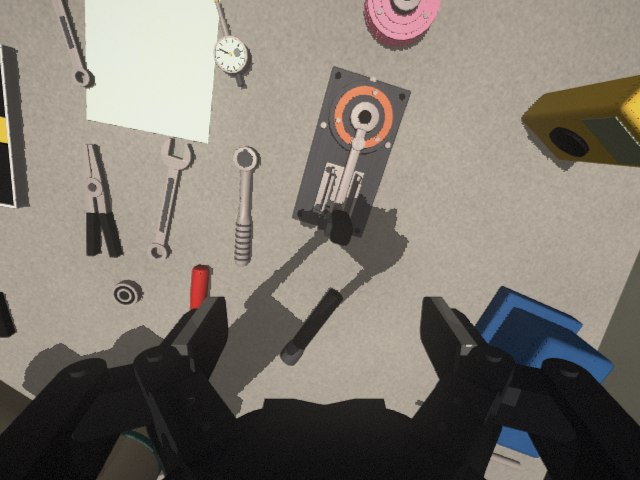

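```bash
python3 - <<'E'
from h import *
im=cv2.imread('pics/w1.png')
cv2.imwrite('pics/w1c.png',cv2.resize(im[50:260,270:430],None,fx=3.6,fy=2.85 and 2.85,interpolation=cv2.INTER_CUBIC))
cv2.imwrite('pics/w1d.png',cv2.resize(im[160:260,280:420],None,fx=5,fy=5,interpolation=cv2.INTER_CUBIC))
K,W=wcam('w1'); Kt,Wt=cam('top')
for n,a,z in [('hub',(366,117),.064),('c1',(334,67),.012),('c2',(410,90),.012),('c3',(292,217),.012)]:
    print(n,p2w(a,z,K,W).round(4))
t=cv2.imread('pics/t1.png'); cv2.imwrite('pics/t1c.png',cv2.resize(t[215:325,420:500],None,fx=5,fy=5,interpolation=cv2.INTER_CUBIC))
print(p2w((466,245),.064,Kt,Wt))
E
```

```text
hub [[ 0.5983 -0.3313  0.064 ]]
c1 [[ 0.6579 -0.286   0.012 ]]
c2 [[ 0.6422 -0.3903  0.012 ]]
c3 [[ 0.4502 -0.2492  0.012 ]]
[[ 0.5982643  -0.33152899  0.064     ]]
```

View pics/w1d.png

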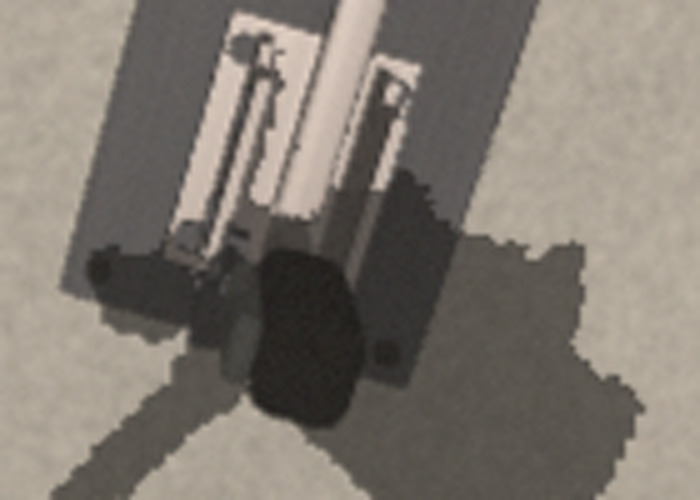

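View pics/t1c.png

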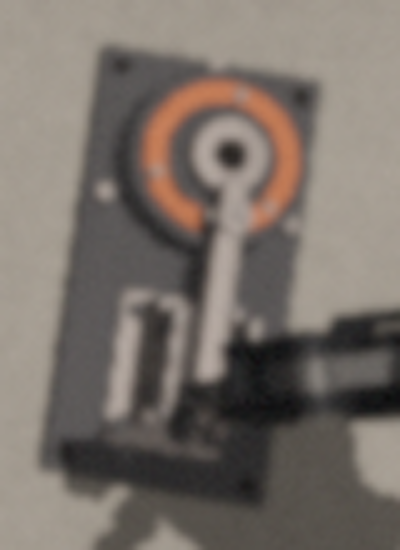

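```bash
python3 - <<'E'
from h import *
K,W=wcam('w1');Kt,Wt=cam('top');Ks,Ws=cam('scene')
im=cv2.imread('pics/w1.png'); sc=cv2.imread('pics/scene0.png'); t0=cv2.imread('pics/top0.png')
a=np.radians(-9.5); x=np.array([np.cos(a),np.sin(a),0]);y=np.array([-x[1],x[0],0])
piv=np.array([.5982,-.3314,.062])-.116*x; print('pivot',piv)
g=piv+[0,0,.105]
P=[]
for dz in(-.039,.027):
  for sx in(-.011,.011):
    for sy in(-.010,.010): P.append(g+sx*x+sy*y+[0,0,dz])
P=np.array(P)
for I,(k,w),fn,box in ((im,(K,W),'o1',(150,270,270,420)),(sc,(Ks,Ws),'o2',(250,410,120,270)),(t0,(Kt,Wt),'o3',(215,325,420,500))):
    I=cv2.resize(I,None,fx=5,fy=5,interpolation=cv2.INTER_CUBIC); u=w2p(P,k,w)*5
    for i,q in enumerate(u): cv2.circle(I,tuple(int(v) for v in q),3,(0,0,255) if i<4 else (0,255,0),-1)
    b=[v*5 for v in box]; cv2.imwrite(f'pics/{fn}.png',I[b[0]:b[1],b[2]:b[3]][:600,:800])
E
```

```text
pivot [ 0.48379087 -0.31225448  0.062     ]
```

View pics/o1.png

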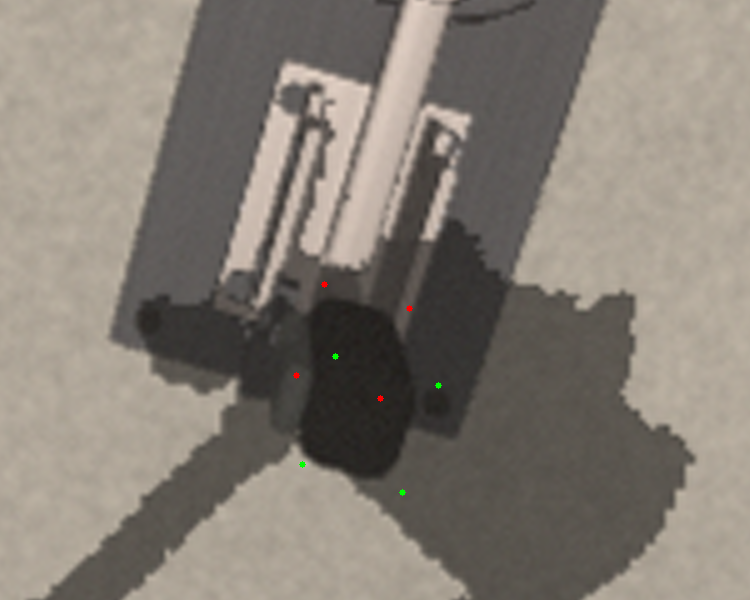

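View pics/o2.png

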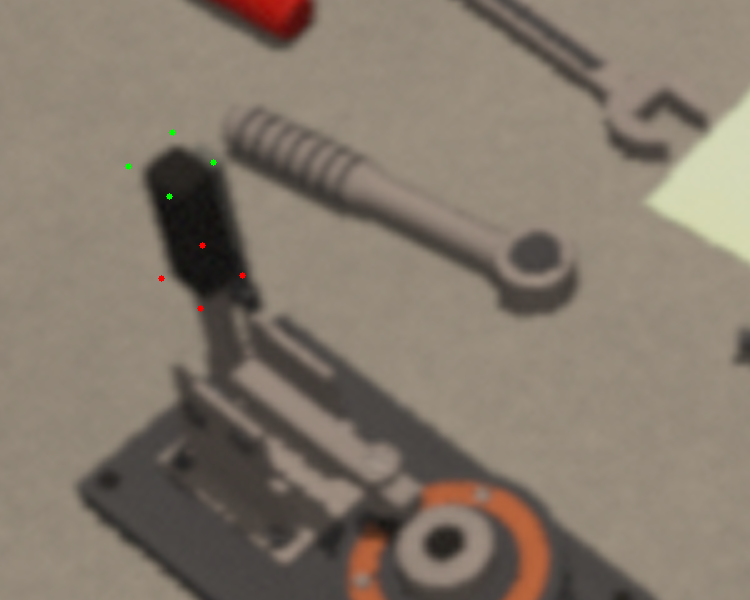

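View pics/o3.png

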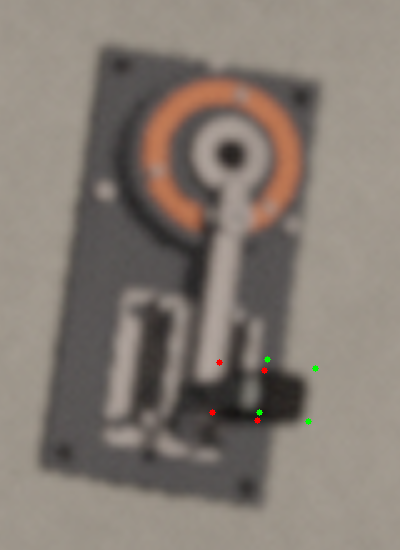

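drive_tool(
  targets=[0,0,8,-50,0,0,1,0,0,8,-50,0,30,1,0,0,0,0,0,20,1,0,0,0,0,0,0,1,0,0,0,0,0,0,1],
)

```text
clock: 4.88
position: [0.3968, -0.2974, 0.2774]
ee_rot: [0.0, 0.997, -0.082, 0.001]
contact_force: [-0.2, 0.5, 0.9]
width: 0.0854
```

```bash
python3 - <<'E'
from h import *
im=wrist('w2'); Rm,p,s=toolpose(); print(p,yaw(Rm),Rm[:,2])
K,W=wcam('w2'); print(w2p([.4838,-.3122,.167],K,W))
E
```

```text
[ 0.39700098 -0.29746504  0.27754575] -9.407229756125798 [ 0.00161747 -0.00137859 -0.99999774]
[[324.87404578 118.64945046]]
```

View pics/w2.png

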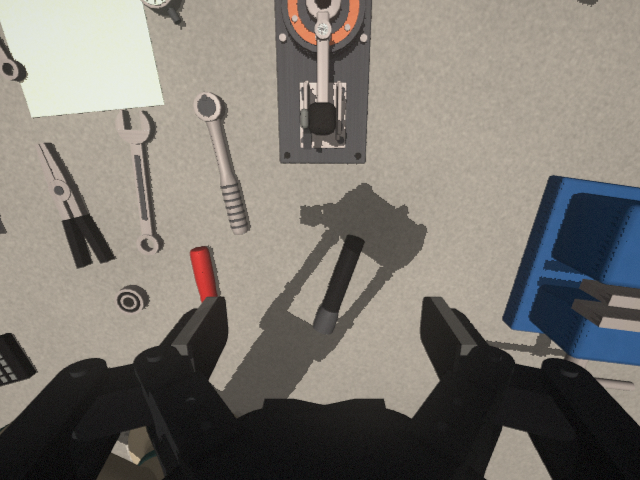

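```bash
python3 - <<'E'
from h import *
im=cv2.imread('pics/w2.png'); K,W=wcam('w2')
I=cv2.resize(im[0:170,265:385],None,fx=6,fy=6,interpolation=cv2.INTER_CUBIC)[400:1000]
cv2.imwrite('pics/w2c.png',I[:600])
E
```

```text
(no output)
```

View pics/w2c.png

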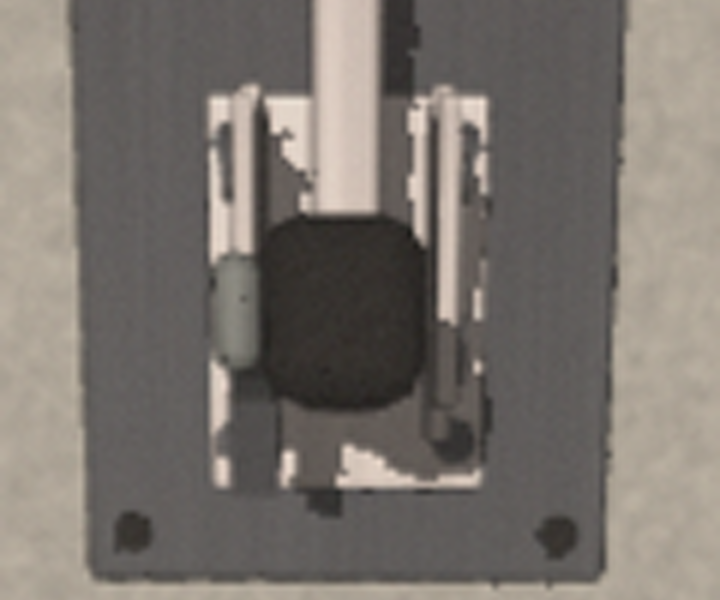

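drive_tool(
  targets=[0,0,0,44,0,0,1,0,0,0,44,0,0,1,0,0,0,0,0,42,1,0,0,0,0,0,42,1,0,0,0,0,0,43,1,0,0,0,0,0,0,1,0,0,0,0,0,0,1],
  grip_force=40,
)

```text
clock: 5.8
position: [0.4844, -0.3123, 0.1514]
ee_rot: [0.001, 0.997, -0.082, 0.001]
contact_force: [0.4, -0.3, -0.1]
width: 0.0851
```

```bash
python3 - <<'E'
from h import *
im=wrist('w3'); Rm,p,s=toolpose(); print(p,yaw(Rm),Rm[:,2])
x=Rm[:,0]; d=np.array([.4838,-.3122,.167])-p; print(Rm.T@d)
E
```

```text
[ 0.48454814 -0.31254379  0.15191225] -9.434292033749868 [ 0.00360511 -0.00287917 -0.99998936]
[-0.00073359 -0.00018256 -0.01509128]
```

View pics/w3.png

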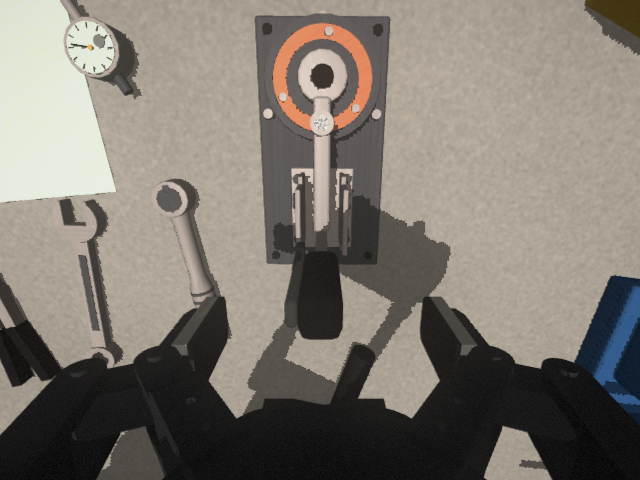

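drive_tool(
  targets=[0,0,0,0,0,2,0,0,0,0,0,0,0,0,0,0,0,0,0,0,0,0,0,0,0,0,0,0,0,0,0,0,0,0,0,0,0,0,0,0,0,0],
  grip_force=50,
)

```text
clock: 6.6
position: [0.4831, -0.3102, 0.1484]
ee_rot: [-0.001, 0.997, -0.083, 0.0]
contact_force: [-1.0, 3.0, 5.8]
width: 0.019
```

drive_tool(
  targets=[0,0,0,-6.5,0,0.2,0,0,0,0,-6.5,0,0.6,0,0,0,0,-6.5,0,1,0,0,0,0,-6.5,0,1.5,0,0,0,0,-12.5,0,4,0,0,0,0,-12,0,5.5,0,0,0,0,0,0,0,0],
)

```text
clock: 7.48
position: [0.4348, -0.3023, 0.1375]
ee_rot: [-0.0, 0.997, -0.083, 0.003]
contact_force: [0.2, 6.5, 14.1]
width: 0.019
```

drive_tool(
  targets=[0,0,0,-11,0,7,0,0,0,0,-10,0,8.5,0,0,0,0,-9,0,9.5,0,0,0,0,-8,0,10.5,0,0,0,0,-6,0,11.5,0,0,0,0,-5,0,12,0,0,0,0,-1,0,4,0,0,0,0,0,0,0,0],
)

```text
clock: 8.48
position: [0.3749, -0.2916, 0.0715]
ee_rot: [-0.002, 0.997, -0.081, -0.008]
contact_force: [-18.9, 3.2, 14.8]
width: 0.0189
```

```bash
python3 - <<'E'
from h import *
im=wrist('w4'); Rm,p,s=toolpose(); print(p,yaw(Rm),Rm[:,2]); cv2.imwrite('pics/s4.png',get_image('scene')[200:440,60:380,::-1])
E
```

```text
[ 0.37490719 -0.29163101  0.07155756] -9.284363142225697 [-0.01620735  0.00564753 -0.9998527 ]
```

View pics/w4.png

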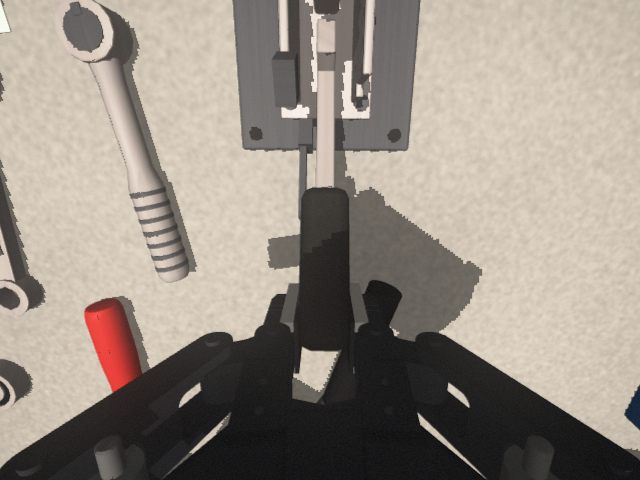

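View pics/s4.png

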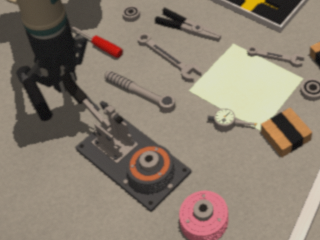

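drive_tool(
  targets=[0,0,0,0,0,0,0.7,0,0,0,0,0,0,0.7,0,0,0,0,0,-40,0.7,0,0,0,0,0,-60,0.7,0,0,0,0,0,-60,0.7,0,0,0,0,0,0,0.7,0,0,0,0,0,0,0.7],
)

```text
clock: 9.45
position: [0.3837, -0.2949, 0.2314]
ee_rot: [0.0, 0.997, -0.082, 0.0]
contact_force: [0.1, 0.3, -0.3]
width: 0.0597
```

```bash
python3 - <<'E'
from h import *
im=wrist('w5'); Rm,p,s=toolpose(); print(p,yaw(Rm),Rm[:,2],s['width'])
K,W=wcam('w5')
cv2.imwrite('pics/s5.png',cv2.resize(get_image('scene')[240:440,100:350,::-1],None,fx=3,fy=3,interpolation=cv2.INTER_CUBIC))
E
```

```text
[ 0.38319167 -0.29434109  0.2304618 ] -9.451970796136566 [-0.00136162  0.00137749 -0.99999812] 0.06005591338925172
```

View pics/w5.png

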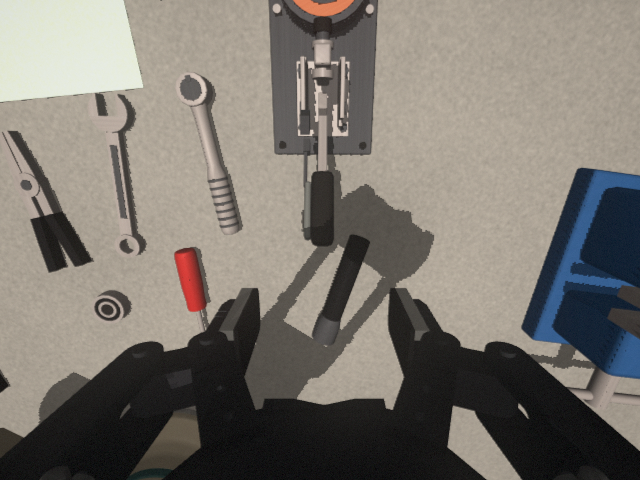

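View pics/s5.png

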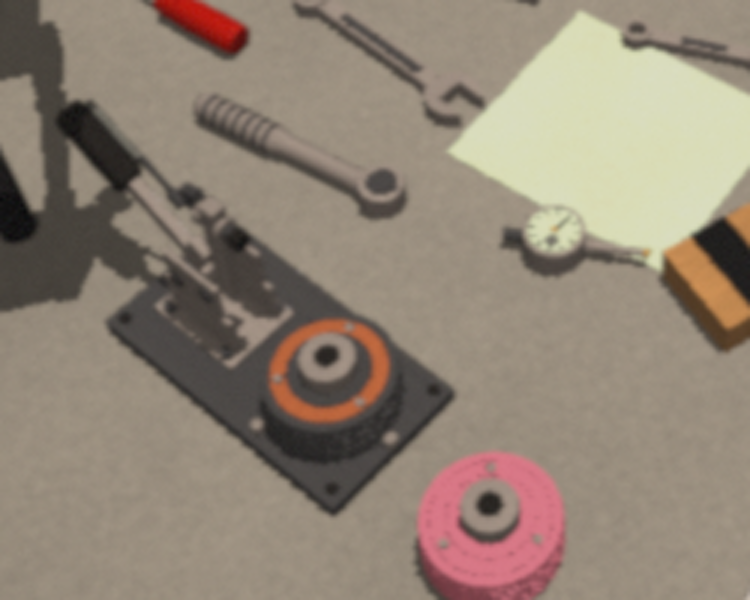

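```bash
python3 - <<'E'
from h import *
K,W=wcam('w5'); x=np.array([np.cos(np.radians(-9.5)),np.sin(np.radians(-9.5)),0])
piv=np.array([.4838,-.3122,.062])
for th in (1.0,1.1,1.2,1.25,1.3):
    d=-np.sin(th)*x+np.array([0,0,np.cos(th)]); n=np.cos(th)*x+np.array([0,0,np.sin(th)])
    print(th,[w2p(piv+d*r+n*o,K,W).round(1).tolist() for r in(.066,.132) for o in(-.011,.011)])
Rm,p,s=toolpose(); 
print('to pulley',Rm.T@(np.array([.5982,-.3314,.2304])-p)*1000)
E
```

```text
1.0 [[[325.0, 175.5]], [[325.1, 164.0]], [[325.0, 244.5]], [[325.1, 237.7]]]
1.1 [[[325.0, 177.2]], [[325.1, 168.4]], [[324.9, 246.3]], [[325.0, 242.4]]]
1.2 [[[324.9, 178.2]], [[325.0, 172.0]], [[324.9, 246.5]], [[325.0, 245.3]]]
1.25 [[[324.9, 178.4]], [[325.0, 173.5]], [[324.8, 246.1]], [[324.9, 246.1]]]
1.3 [[[324.9, 178.5]], [[325.0, 174.8]], [[324.8, 245.4]], [[324.9, 246.5]]]
to pulley [218.41150552   1.38905281  -0.93453763]
```

drive_tool(
  targets=[0,0,0,60,0,0,0.7,0,0,0,60,0,0,0.7,0,0,0,58,0,0,0.7,0,0,0,0,0,0,0.7,0,0,0,0,0,0,0.7],
)

```text
clock: 10.18
position: [0.5581, -0.3234, 0.2295]
ee_rot: [-0.001, 0.997, -0.082, -0.002]
contact_force: [-0.2, 0.4, 0.7]
width: 0.0601
```

```bash
python3 - <<'E'
from h import *
im=wrist('w6'); Rm,p,s=toolpose(); print(p,yaw(Rm),Rm[:,2],s['width'])
K,W=wcam('w6'); print(w2p([[.5982,-.3314,.064]],K,W), Rm.T@(np.array([.5982,-.3314,.2304])-p)*1000)
E
```

```text
[ 0.55774892 -0.32352585  0.23035322] -9.47076197634113 [-0.00295465  0.00174443 -0.99999411] 0.05999991099876547
[[325.99895523 171.45256924]] [41.19500352  1.11060504 -0.18003053]
```

View pics/w6.png

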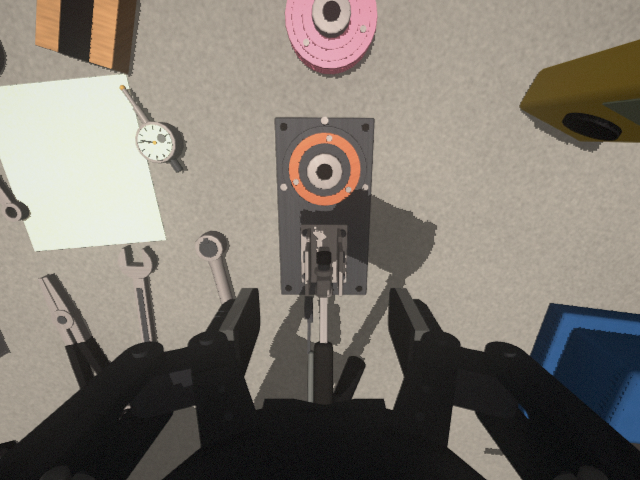

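drive_tool(
  targets=[0,0,0,41,0,0,0.7,0,0,0,0,0,55,0.7,0,0,0,0,0,55,0.7,0,0,0,0,0,50,0.7,0,0,0,0,0,18,0.7,0,0,0,0,0,0,0.7,0,0,0,0,0,0,0.7],
)

```text
clock: 11.1
position: [0.601, -0.332, 0.0564]
ee_rot: [0.001, 0.997, -0.083, 0.002]
contact_force: [-0.3, -0.2, 0.4]
width: 0.06
```

drive_tool(
  targets=[0,0,0,0,0,0,0.3,0,0,0,0,0,0,0.3,0,0,0,0,0,0,0.3,0,0,0,0,0,0,0.3],
  grip_force=50,
)

```text
clock: 11.6
position: [0.5997, -0.3308, 0.0538]
ee_rot: [-0.0, 0.997, -0.082, 0.0]
contact_force: [-0.4, 0.2, 0.5]
width: 0.0254
```

```bash
python3 - <<'E'
from h import *
im=wrist('w7'); Rm,p,s=toolpose(); print(p,yaw(Rm),Rm[:,2],s['width'],s['contact_force'])
E
```

```text
[ 0.5996759  -0.33075615  0.05370285] -9.455727384358974 [ 5.11062636e-05  6.36759371e-05 -9.99999997e-01] 0.026117555822524296 [ 0.32962786 -0.01547769 -0.02433922]
```

View pics/w7.png

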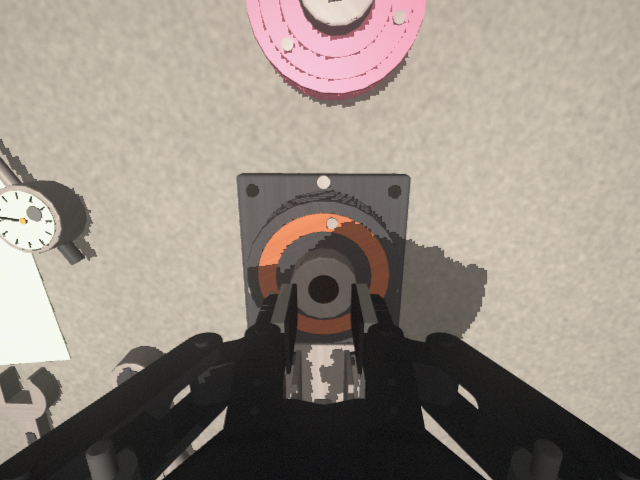

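```bash
python3 - <<'E'
from h import *
im=cv2.imread('pics/w7.png'); cv2.imwrite('pics/w7c.png',cv2.resize(im[230:370,240:410],None,fx=4.2,fy=4.2,interpolation=cv2.INTER_CUBIC))
K,W=wcam('w7'); H=np.array([.5982,-.3314,.064]); print(w2p([H,H+[0,.018,0],H-[0,.018,0]],K,W))
Rm,p,_=toolpose()
d=np.load('pics/w7.npz')
for z in(0,-.005,-.01,-.015,-.02): print(z,w2p([d['p']+d['Rm']@np.array([0,s*.0127,z]) for s in(-1,1)],K,W).round(0).tolist())
E
```

```text
[[326.35473269 289.24606339]
 [292.38453879 294.37419419]
 [360.67237387 284.06548205]]
0 [[302.0, 279.0], [348.0, 279.0]]
-0.005 [[301.0, 283.0], [348.0, 283.0]]
-0.01 [[300.0, 287.0], [349.0, 287.0]]
-0.015 [[300.0, 291.0], [350.0, 291.0]]
-0.02 [[299.0, 295.0], [351.0, 295.0]]
```

View pics/w7c.png

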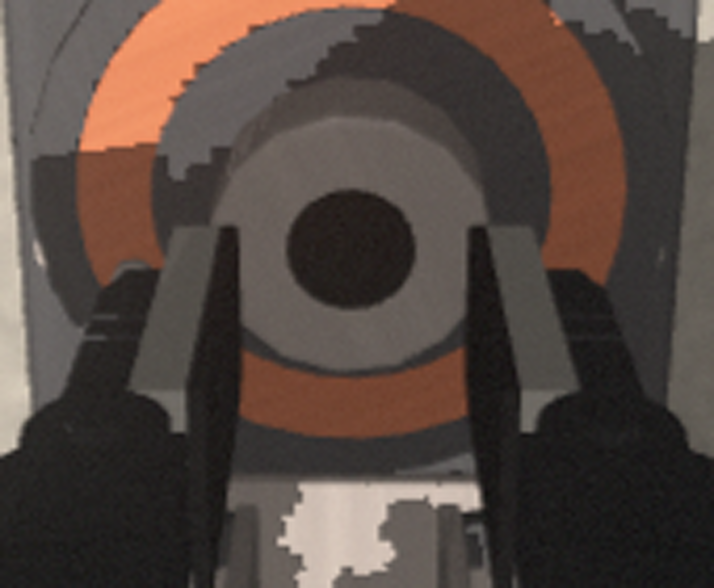

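drive_tool(
  targets=[0,0,0,-1,0,0,0.6,0,0,0,0,0,0,0.6,0,0,0,0,0,0,0.6],
)

```text
clock: 12.02
position: [0.5987, -0.3306, 0.0536]
ee_rot: [-0.0, 0.997, -0.082, -0.0]
contact_force: [0.4, 0.1, 0.0]
width: 0.0512
```

drive_tool(
  targets=[0,0,0,0,0,2,0.6,0,0,0,0,0,2,0.6,0,0,0,0,0,0,0.6],
)

```text
clock: 12.4
position: [0.5985, -0.3305, 0.0493]
ee_rot: [-0.0, 0.997, -0.082, -0.0]
contact_force: [0.3, 0.5, 0.1]
width: 0.0511
```

drive_tool(
  targets=[0,0,0,0,0,1.5,0.6,0,0,0,0,0,1.5,0.6,0,0,0,0,0,0,0.6],
)

```text
clock: 12.78
position: [0.5986, -0.3305, 0.0465]
ee_rot: [-0.0, 0.997, -0.082, -0.0]
contact_force: [-0.0, 0.0, -0.2]
width: 0.0511
```

drive_tool(
  targets=[0,0,0,0,0,1.5,0.6,0,0,0,0,0,1.5,0.6,0,0,0,0,0,0,0.6],
)

```text
clock: 13.15
position: [0.5986, -0.3305, 0.0435]
ee_rot: [-0.0, 0.997, -0.082, -0.0]
contact_force: [-0.1, -0.6, 0.6]
width: 0.0512
```

```bash
python3 - <<'E'
from h import *
im=wrist('w8'); Rm,p,s=toolpose(); print(p,yaw(Rm),Rm[:,2],s['width'],s['contact_force'])
cv2.imwrite('pics/w8c.png',cv2.resize(im[200:370,220:430],None,fx=3.5,fy=3.5,interpolation=cv2.INTER_CUBIC))
sc=get_image('scene'); cv2.imwrite('pics/s8.png',cv2.resize(sc[280:410,130:290,::-1],None,fx=4,fy=4,interpolation=cv2.INTER_CUBIC))
E
```

```text
[ 0.59863592 -0.33056416  0.04356745] -9.460935796513994 [-9.13618459e-05  2.06327391e-04 -9.99999975e-01] 0.05149101712838039 [ 0.54826668  0.33723788 -0.23018044]
```

View pics/w8c.png

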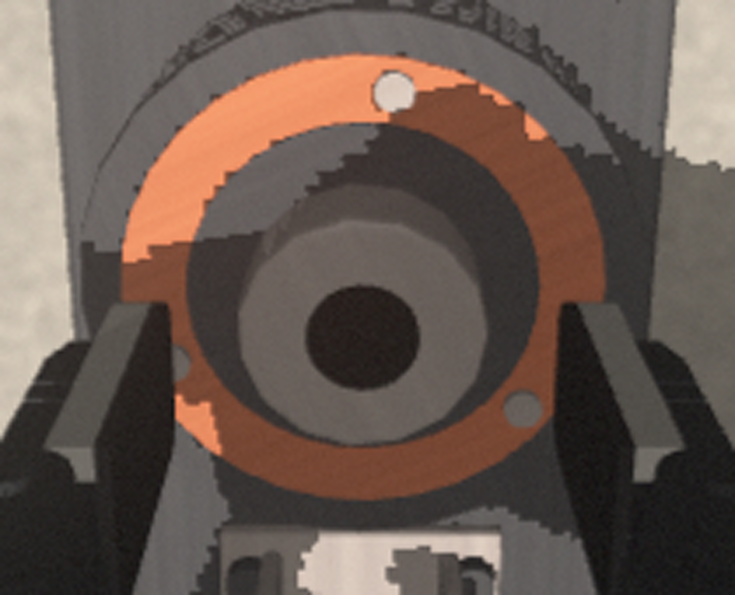

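View pics/s8.png

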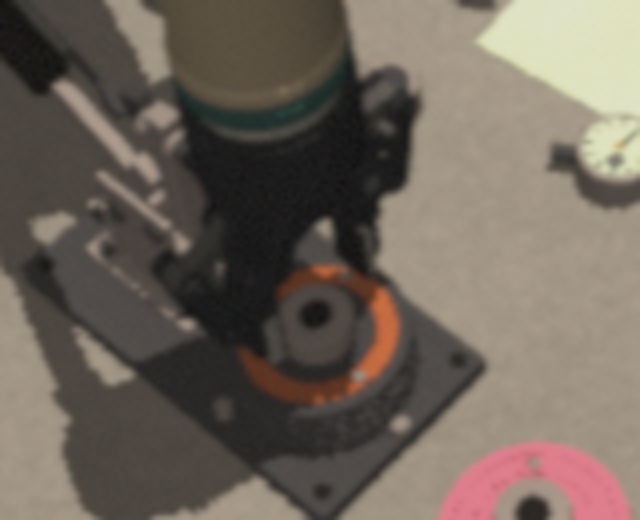

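drive_tool(
  targets=[0,0,0,0,0,3,0.6,0,0,0,0,0,3,0.6,0,0,0,0,0,3,0.6,0,0,0,0,0,0,0.6],
)

```text
clock: 13.75
position: [0.5984, -0.3304, 0.0342]
ee_rot: [-0.0, 0.997, -0.082, -0.0]
contact_force: [-0.1, -0.0, 0.4]
width: 0.0507
```

drive_tool(
  targets=[0,0,0,0,0,2,0.6,0,0,0,0,0,2,0.6,0,0,0,0,0,2,0.6,0,0,0,0,0,0,0.6],
)

```text
clock: 14.25
position: [0.5985, -0.3305, 0.0284]
ee_rot: [-0.0, 0.997, -0.082, -0.0]
contact_force: [0.2, 0.3, 0.1]
width: 0.0511
```

```bash
python3 - <<'E'
from h import *
im=wrist('w9'); Rm,p,s=toolpose(); print(p,yaw(Rm),Rm[:,2],s['width'],s['contact_force'])
cv2.imwrite('pics/w9c.png',cv2.resize(im[200:400,220:430],None,fx=3,fy=3,interpolation=cv2.INTER_CUBIC))
E
```

```text
[ 0.59862923 -0.33057444  0.02858551] -9.458569461353145 [-9.90795202e-05  1.74697861e-04 -9.99999980e-01] 0.051718985680187596 [-0.00827339 -0.68112003 -0.59874244]
```

View pics/w9c.png

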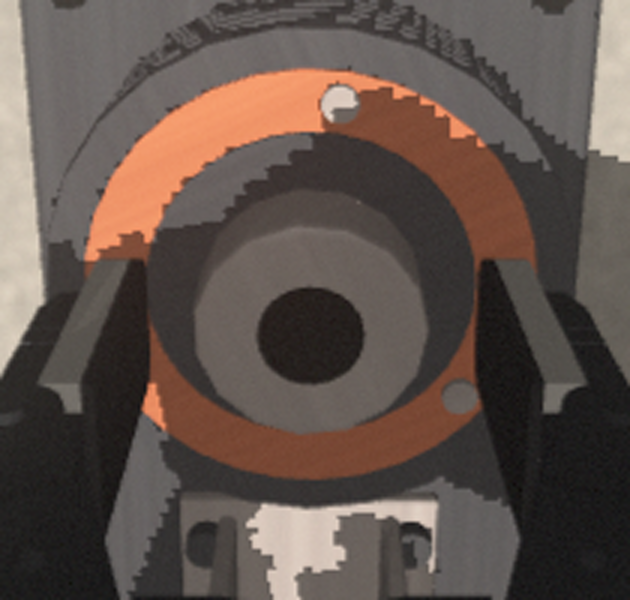

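drive_tool(
  targets=[0,0,0,0,0,2,0.6,0,0,0,0,0,2,0.6,0,0,0,0,0,0,0,0,0,0,0,0,0,0,0,0,0,0,0,0,0,0,0,0,0,0,0,0],
  grip_force=80,
)

```text
clock: 15.05
position: [0.5986, -0.3304, 0.0249]
ee_rot: [-0.0, 0.997, -0.082, -0.0]
contact_force: [-1.2, 1.8, 3.7]
width: 0.0331
```

drive_tool(
  targets=[0,0,0,0,0,-3,0,0,0,0,0,0,-10,0,0,0,0,0,0,-20,0,0,0,0,0,0,-30,0,0,0,0,0,0,-40,0,0,0,0,0,0,-20,0,0,0,0,0,0,0,0],
)

```text
clock: 15.92
position: [0.5998, -0.3314, 0.1497]
ee_rot: [0.001, 0.997, -0.082, 0.002]
contact_force: [-0.4, -0.1, -6.5]
width: 0.0328
```

```bash
python3 - <<'E'
from h import *
im=wrist('w10'); Rm,p,s=toolpose(); print(p,yaw(Rm),Rm[:,2],s['width'],s['contact_force'])
cv2.imwrite('pics/t10.png',cv2.resize(get_image('top')[170:330,290:490,::-1],None,fx=4,fy=3.75,interpolation=cv2.INTER_CUBIC))
E
```

```text
[ 0.59868333 -0.33068277  0.14780919] -9.459617401497614 [ 5.17287315e-04 -3.63215700e-04 -9.99999800e-01] 0.032894097658638495 [-0.41209382  1.13827868 -7.29287309]
```

View pics/w10.png

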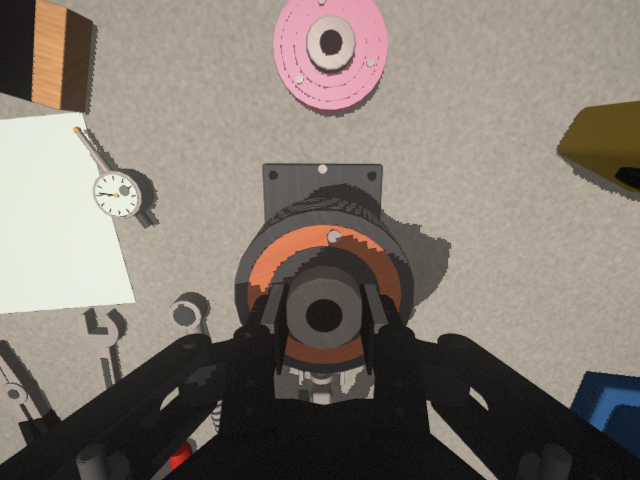

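View pics/t10.png

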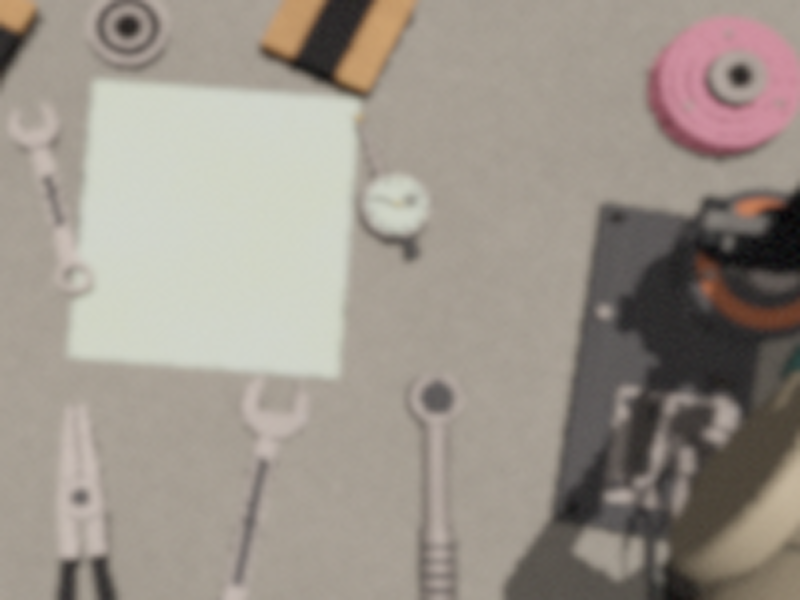

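```bash
python3 - <<'E'
from h import *
K,W=cam('top'); c=np.array([(92,80),(360,95),(340,378),(68,356)])/[4,3.75]+[290,170]
P=p2w(c-[0.5-.125,0.5-.133],0,K,W); print(P.round(4),P.mean(0), np.linalg.norm(P[0]-P[1]),np.linalg.norm(P[1]-P[2]))
t=P.mean(0)+[.0004,.001,0]; plan([t[0],t[1],.148],-9.46)
E
```

```text
[[ 0.742   0.0358  0.    ]
 [ 0.7325 -0.1353  0.    ]
 [ 0.5399 -0.1213  0.    ]
 [ 0.5534  0.049   0.    ]] [ 0.64196714 -0.04294787  0.        ] 0.17140143965865526 0.19310431446652546
now [ 0.5979 -0.3302  0.1466] yaw -9.46 tilt [-0.0017  0.0012 -1.    ] w 0.0332 F [-0.6  0.7 -5.9] t 16.02
shift in current tool axes mm [  -3.6 -291.6   -1.2]  turn about tool z deg (pos=cw from above) 0.0
```

drive_tool(
  targets=[0,0,0,0,-40,0,0,0,0,0,0,-51,0,0,0,0,0,-1,-50,0,0,0,0,0,-1,-50,0,0,0,0,0,-1,-50,0,0,0,0,0,-1,-50,0,0,0,0,0,0,0,30,0,0,0,0,0,0,30,0,0,0,0,0,0,30,0,0,0,0,0,0,0,0,0,0,0,0,0,0,0],
)

```text
clock: 17.4
position: [0.6429, -0.043, 0.0578]
ee_rot: [-0.0, 0.997, -0.082, 0.0]
contact_force: [0.5, 0.4, -5.8]
width: 0.033
```

```bash
python3 - <<'E'
from h import *
im=wrist('w11')
plan([.6424,-.0420,.013],-9.46)
K,W=wcam('w11'); print(w2p(np.array([[ 0.742 ,  0.0358,  0.],[ 0.7325,-0.1353 , 0.],[ 0.5399 ,-0.1213,  0.    ],[ 0.5534 , 0.049 ,  0.    ]]),K,W))
E
```

```text
now [ 0.6436 -0.0432  0.0586] yaw -9.47 tilt [ 2.e-03 -3.e-04 -1.e+00] w 0.0327 F [ 0.1  0.9 -6.7] t 17.45
shift in current tool axes mm [-1.5 -1.  45.6]  turn about tool z deg (pos=cw from above) -0.01
[[177.71303141 119.73007361]
 [447.05605412  87.91330082]
 [442.94828841 351.78949401]
 [230.08725072 367.18464026]]
```

View pics/w11.png

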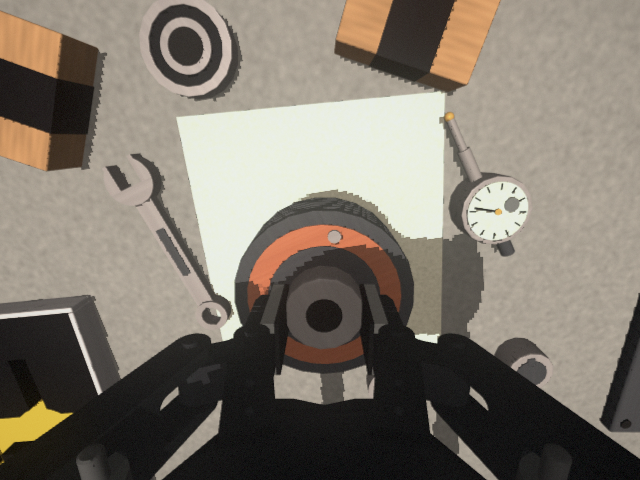

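drive_tool(
  targets=[0,0,0,-1,-1,20,0,0,0,0,0,0,14,0,0,0,0,0,0,6,0,0,0,0,0,0,3,0,0,0,0,0,0,1.5,0,0,0,0,0,0,0,0,0,0,0,0,0,0,0],
)

```text
clock: 18.32
position: [0.6421, -0.0418, 0.0136]
ee_rot: [-0.0, 0.997, -0.082, 0.0]
contact_force: [-0.6, -0.2, -6.1]
width: 0.0327
```

drive_tool(
  targets=[0,0,0,0,0,1,0,0,0,0,0,0,0.5,0,0,0,0,0,0,0,0],
)

```text
clock: 18.7
position: [0.6422, -0.0419, 0.013]
ee_rot: [0.0, 0.997, -0.082, 0.001]
contact_force: [-2.2, 0.3, 3.5]
width: 0.0328
```

Touchdown. Release and lift.

drive_tool(
  targets=[0,0,0,0,0,0,0.6,0,0,0,0,0,0,0.6,0,0,0,0,0,0,0.6,0,0,0,0,0,-20,0.6,0,0,0,0,0,-60,0.6,0,0,0,0,0,-60,0.6,0,0,0,-40,0,-60,0.6,0,0,0,-40,0,-50,0.6,0,0,0,-40,0,0,0.6,0,0,0,0,0,0,0.6,0,0,0,0,0,0,0.6],
)

```text
clock: 20.08
position: [0.5301, -0.0232, 0.2525]
ee_rot: [0.0, 0.997, -0.082, 0.001]
contact_force: [-0.8, -0.5, -0.4]
width: 0.0512
```

```bash
python3 - <<'E'
from h import *
im=wrist('w12'); plan([.6424,-.0420,.013],-9.46)
E
```

```text
now [ 0.5304 -0.0233  0.2522] yaw -9.46 tilt [ 4.e-04 -0.e+00 -1.e+00] w 0.051 F [0.4 0.2 0.1] t 20.12
shift in current tool axes mm [1.135e+02 1.000e-01 2.392e+02]  turn about tool z deg (pos=cw from above) -0.0
```

View pics/w12.png

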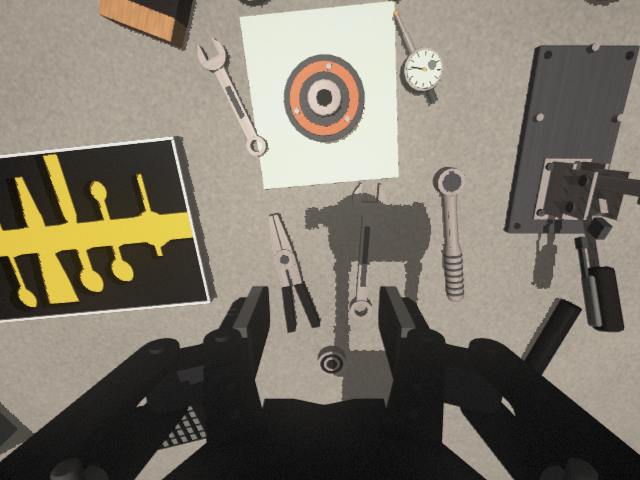

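drive_tool(
  targets=[0,0,-6,0,0,0,0.6,0,0,0,-20,-50,-10,0.6,0,0,0,-20,-52,-10,0.6,0,0,0,-20,-52,-10,0.6,0,0,0,-20,-52,0,0.6,0,0,0,0,-52,0,0.6,0,0,0,0,-52,0,0.6,0,0,0,0,0,0,0.6,0,0,0,0,0,0,0.6],
)

```text
clock: 21.25
position: [0.4689, 0.2911, 0.2814]
ee_rot: [0.001, 1.0, -0.03, -0.001]
contact_force: [0.7, -0.4, -0.0]
width: 0.0515
```

```bash
python3 - <<'E'
from h import *
im=wrist('w13'); plan([.532,.289,.28],-3.5)
E
```

```text
now [0.4689 0.2905 0.2818] yaw -3.49 tilt [-0.0011 -0.0012 -1.    ] w 0.0508 F [-0.5  0.2 -0.3] t 21.3
shift in current tool axes mm [63.1 -2.3  1.7]  turn about tool z deg (pos=cw from above) 0.01
```

View pics/w13.png

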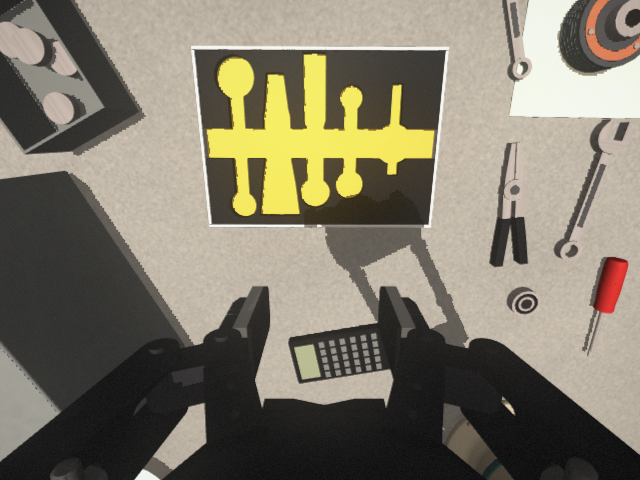

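```bash
python3 - <<'E'
from h import *
im=cv2.imread('pics/w13.png'); K,W=wcam('w13')
print(p2w([(192,47),(448.5,47),(431,227.5),(209.5,227)],.02,K,W).round(4))
# rectify at .006 and .018, 0.5mm/px, tray frame approx center (.532,.289), yaw -3.5
a=np.radians(-3.5); tx=np.array([np.cos(a),np.sin(a),0]); ty=np.array([-tx[1],tx[0],0]); c=np.array([.532,.289,0])
for z,fn in((.006,'r6'),(.018,'r18')):
    v,u=np.mgrid[0:480,0:640]; X=(240-v)*.0005; Y=(320-u)*.0005   # up = +x, left=+y
    P=c+X[...,None]*tx+Y[...,None]*ty+np.array([0,0,z])
    q=w2p(P.reshape(-1,3),K,W).reshape(480,640,2).astype(np.float32)
    cv2.imwrite(f'pics/{fn}.png',cv2.remap(im,q[...,0],q[...,1],cv2.INTER_CUBIC))
o=-W[:3,:3].T@W[:3,3]; print('cam',o, 'cam in tray',(o-c)@tx,(o-c)@ty)
for fn in('r6','r18'):
    r=cv2.imread(f'pics/{fn}.png').astype(int); m=(r[...,1]-r[...,0]>60)&(r[...,2]>130)
    print(fn)
    for X in (-.075,-.06,-.045,-.03,-.022,-.014,0,.014,.022,.03,.045,.06,.075,.085):
        row=m[int(round(240-X/.0005))]; d=np.flatnonzero(np.diff(row.astype(int)))
        print(X,[round((320-v-.5)*.5,1) for v in d])
E
```

```text
[[0.6502 0.4322 0.02  ]
 [0.6328 0.1379 0.02  ]
 [0.4181 0.1502 0.02  ]
 [0.4366 0.4466 0.02  ]]
cam [0.54363417 0.28734014 0.44841746] cam in tray 0.011713805403852069 -0.0009465123846048248
r6
-0.075 [np.float64(122.8), np.float64(90.2), np.float64(82.2), np.float64(33.2), np.float64(21.8), np.float64(-0.8)]
-0.06 [np.float64(115.2), np.float64(98.2), np.float64(80.8), np.float64(34.8), np.float64(29.8), np.float64(-9.2), np.float64(-19.8), np.float64(-48.8)]
-0.045 [np.float64(114.8), np.float64(98.2), np.float64(78.8), np.float64(36.8), np.float64(23.2), np.float64(-2.2), np.float64(-17.2), np.float64(-52.2)]
-0.03 [np.float64(113.8), np.float64(98.2), np.float64(76.8), np.float64(39.2), np.float64(21.2), np.float64(-0.8), np.float64(-26.2), np.float64(-43.2), np.float64(-84.2), np.float64(-96.8)]
-0.022 [np.float64(114.8), np.float64(98.2), np.float64(75.2), np.float64(40.2), np.float64(21.2), np.float64(-0.8), np.float64(-26.8), np.float64(-43.2), np.float64(-84.2), np.float64(-96.8)]
-0.014 [np.float64(148.2), np.float64(-141.8)]
0 [np.float64(147.2), np.float64(-141.8)]
0.014
[... 2215 characters left out ...]
64(39.8), np.float64(22.8), np.float64(-3.2), np.float64(-25.2), np.float64(-42.2), np.float64(-82.2), np.float64(-93.8)]
0.045 [np.float64(111.2), np.float64(95.2), np.float64(69.8), np.float64(42.2), np.float64(23.2), np.float64(-3.2), np.float64(-25.8), np.float64(-42.8), np.float64(-82.2), np.float64(-93.8)]
0.06 [np.float64(117.8), np.float64(91.2), np.float64(67.8), np.float64(43.8), np.float64(22.2), np.float64(-3.2), np.float64(-21.2), np.float64(-46.8), np.float64(-82.8), np.float64(-93.8)]
0.075 [np.float64(124.8), np.float64(81.8), np.float64(65.8), np.float64(45.8), np.float64(23.2), np.float64(-3.2)]
0.085 [np.float64(123.2), np.float64(82.2), np.float64(22.2), np.float64(-3.2)]
```

View pics/r18.png

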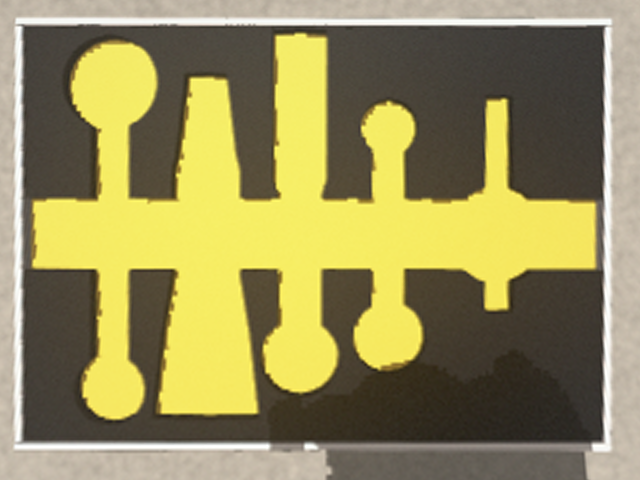

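```bash
python3 - <<'E'
from h import *
for fn in('r6','r18'):
    r=cv2.imread(f'pics/{fn}.png').astype(int); m=(r[...,1]-r[...,0]>60)&(r[...,2]>130)
    for Y in (135,130,85,30,-15,-60,-65,-120,-130, 105,57,10,-34,-89):
        col=m[:,int(round(320-Y/.5))]; d=np.flatnonzero(np.diff(col.astype(int))); print(fn,Y,[(240-v-.5)*.5 for v in d])
E
```

```text
r6 135 [np.float64(21.25), np.float64(-15.25)]
r6 130 [np.float64(21.25), np.float64(-15.25)]
r6 85 [np.float64(88.75), np.float64(73.25), np.float64(20.75), np.float64(-15.25)]
r6 30 [np.float64(20.75), np.float64(-15.25)]
r6 -15 [np.float64(21.75), np.float64(-15.25)]
r6 -60 [np.float64(20.25), np.float64(-15.25)]
r6 -65 [np.float64(20.25), np.float64(-15.25)]
r6 -120 [np.float64(20.75), np.float64(-15.25)]
r6 -130 [np.float64(20.25), np.float64(-15.25)]
r6 105 [np.float64(102.25), np.float64(-92.25)]
r6 57 [np.float64(83.75), np.float64(-90.25)]
r6 10 [np.float64(106.25), np.float64(-78.75)]
r6 -34 [np.float64(71.25), np.float64(-66.75)]
r6 -89 [np.float64(72.25), np.float64(-36.25)]
r18 135 [np.float64(21.25), np.float64(-14.25)]
r18 130 [np.float64(21.25), np.float64(-14.25)]
r18 85 [np.float64(91.75), np.float64(66.75), np.float64(20.75), np.float64(-14.25)]
r18 30 [np.float64(20.75), np.float64(-14.25)]
r18 -15 [np.float64(21.25), np.float64(-14.25)]
r18 -60 [np.float64(20.25), np.float64(-14.25)]
r18 -65 [np.float64(20.25), np.float64(-14.75)]
r18 -120 [np.float64(20.25), np.float64(-14.75)]
r18 -130 [np.float64(19.75), np.float64(-14.75)]
r18 105 [np.float64(99.75), np.float64(-89.75)]
r18 57 [np.float64(81.75), np.float64(-87.25)]
r18 10 [np.float64(103.75), np.float64(-76.75)]
r18 -34 [np.float64(69.75), np.float64(-64.75)]
r18 -89 [np.float64(70.25), np.float64(-34.75)]
```

drive_tool(
  targets=[0,0,0,-5,40,0,0.6,0,0,0,-5,55,0,0.6,0,0,0,-5,55,0,0.6,0,0,0,-5,55,0,0.6,0,0,0,0,55,0,0.6,0,0,0,0,51,0,0.6,0,0,0,0,0,0,0.6,0,0,0,0,0,0,0.6],
)

```text
clock: 22.3
position: [0.4294, -0.0185, 0.2826]
ee_rot: [-0.0, 1.0, -0.031, 0.0]
contact_force: [-0.2, 0.1, 0.3]
width: 0.0512
```

```bash
cat >> h.py <<'E'
def rect(fn,c,yawd,z=.007,scale=.0005,size=(480,640),out=None):
    "rectified bench view: up=+x of yaw frame, left=+y"
    im=cv2.imread(f'pics/{fn}.png'); K,W=wcam(fn); a=np.radians(yawd)
    tx=np.array([np.cos(a),np.sin(a),0]); ty=np.array([-tx[1],tx[0],0]); h,w=size
    v,u=np.mgrid[0:h,0:w]; X=(h/2-v)*scale; Y=(w/2-u)*scale
    P=np.array([c[0],c[1],z])+X[...,None]*tx+Y[...,None]*ty
    q=w2p(P.reshape(-1,3),K,W).reshape(h,w,2).astype(np.float32)
    r=cv2.remap(im,q[...,0],q[...,1],cv2.INTER_CUBIC); cv2.imwrite(f'pics/{out or fn+"r"}.png',r); return r
SEAT={k:(np.array([.532,.289])+.0028*np.array([np.cos(np.radians(-3.55)),np.sin(np.radians(-3.55))])+y*np.array([np.sin(np.radians(3.55)),np.cos(np.radians(3.55))])) for k,y in dict(SL=.1049,PL=.057,RA=.0102,SS=-.0343,DG=-.0894).items()}
E
python3 - <<'E'
from h import *
im=wrist('w14'); plan([.46,.039,.28],-3.5); print(SEAT)
rect('w14',(.47,-.06),0,z=.01,scale=.0005,size=(520,800))
E
```

```text
now [ 0.4295 -0.0178  0.2826] yaw -3.5 tilt [ 1.e-04  8.e-04 -1.e+00] w 0.0514 F [-0.2  0.2 -0.1] t 22.35
shift in current tool axes mm [ 27.  -58.6   2.6]  turn about tool z deg (pos=cw from above) 0.0
{'SL': array([0.54128999, 0.39352534]), 'PL': array([0.53832404, 0.34571725]), 'RA': array([0.53542621, 0.29900705]), 'SS': array([0.53267079, 0.25459244]), 'DG': array([0.52925902, 0.19959817])}
```

View pics/w14r.png

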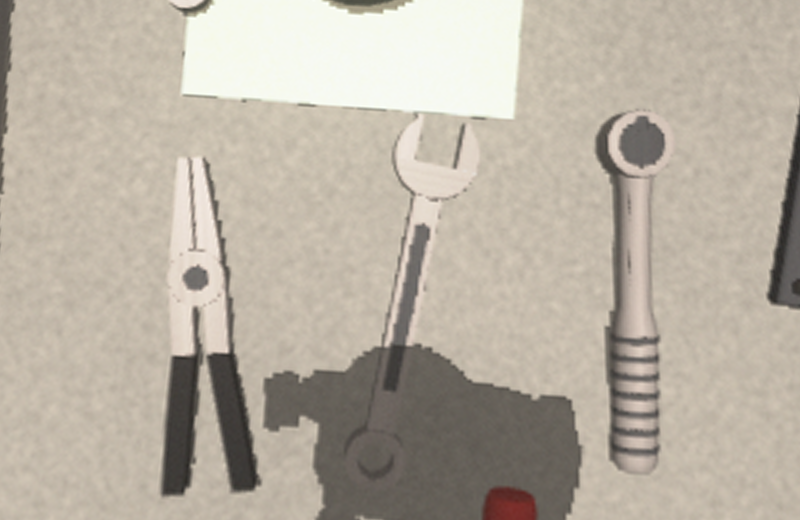

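drive_tool(
  targets=[0,0,0,11.5,-58.5,0,0.6,0,0,-6.6,0,0,40,0.6,0,0,0,0,0,50,0.6,0,0,0,0,0,50,0.6,0,0,0,0,0,40,0.6,0,0,0,0,0,30,0.6,0,0,0,0,0,20,0.6,0,0,0,0,0,0,0.6,0,0,0,0,0,0,0.6],
)

```text
clock: 23.48
position: [0.4455, 0.0404, 0.0532]
ee_rot: [-0.0, 1.0, 0.028, 0.001]
contact_force: [0.4, 0.4, 0.4]
width: 0.0511
```

```bash
python3 - <<'E'
from h import *
im=wrist('w15'); plan([.4445,.0402,-.020],3.1)
E
```

```text
now [0.4457 0.0402 0.0535] yaw 3.21 tilt [ 0.0021  0.     -1.    ] w 0.0513 F [0.4 0.7 0.8] t 23.52
shift in current tool axes mm [-1.3 -0.1 73.5]  turn about tool z deg (pos=cw from above) 0.11
```

View pics/w15.png

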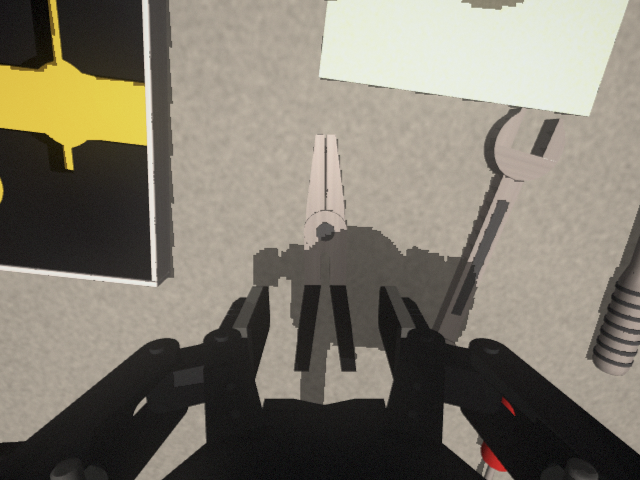

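drive_tool(
  targets=[0,0,0,-1,0,30,0.5,0,0,0,0,0,25,0.5,0,0,0,0,0,8,0.5,0,0,0,0,0,0,0.5,0,0,0,0,0,0,0.5],
)

```text
clock: 24.15
position: [0.4448, 0.0396, -0.0095]
ee_rot: [0.0, 1.0, 0.027, 0.001]
contact_force: [0.5, -0.2, 0.0]
width: 0.0423
```

drive_tool(
  targets=[0,0,0,0,0,3,0.5,0,0,0,0,0,2,0.5,0,0,0,0,0,2,0.5,0,0,0,0,0,0,0.5],
)

```text
clock: 24.65
position: [0.4436, 0.0396, -0.0176]
ee_rot: [-0.0, 1.0, 0.027, -0.0]
contact_force: [0.1, 0.7, -0.1]
width: 0.0429
```

drive_tool(
  targets=[0,0,0,0,0,1.5,0.5,0,0,0,0,0,1.5,0.5,0,0,0,0,0,0,0.5],
)

```text
clock: 25.02
position: [0.4436, 0.0396, -0.0206]
ee_rot: [-0.0, 1.0, 0.027, -0.0]
contact_force: [0.4, -0.1, -0.3]
width: 0.0429
```

drive_tool(
  targets=[0,0,0,0,0,1.5,0.5,0,0,0,0,0,1.5,0.5,0,0,0,0,0,0,0.5],
)

```text
clock: 25.4
position: [0.4436, 0.0396, -0.0236]
ee_rot: [-0.0, 1.0, 0.027, -0.0]
contact_force: [0.2, 0.0, -0.6]
width: 0.0428
```

drive_tool(
  targets=[0,0,0,1,0,0,0,0,0,0,0,0,0,0,0,0,0,0,0,0,0,0,0,0,0,0,0,0],
  grip_force=60,
)

```text
clock: 25.9
position: [0.4446, 0.0397, -0.0232]
ee_rot: [-0.0, 1.0, 0.027, -0.0]
contact_force: [-1.2, 0.5, 5.3]
width: 0.0262
```

drive_tool(
  targets=[0,0,0,0,0,-5,0,0,0,0,0,0,-20,0,0,0,0,0,0,-40,0,0,0,0,0,0,-30,0,0,0,0,0,0,0,0],
)

```text
clock: 26.52
position: [0.4468, 0.0396, 0.0733]
ee_rot: [0.0, 1.0, 0.027, 0.003]
contact_force: [-0.7, 0.0, -3.9]
width: 0.0263
```

```bash
python3 - <<'E'
from h import *
im=wrist('w16'); plan([*SEAT['PL'],.075],-3.55)
E
```

```text
now [0.4452 0.0396 0.0718] yaw 3.14 tilt [ 0.002 -0.    -1.   ] w 0.0265 F [ 0.1 -0.1 -3.1] t 26.57
shift in current tool axes mm [ 109.8 -300.5   -3. ]  turn about tool z deg (pos=cw from above) 6.69
```

View pics/w16.png

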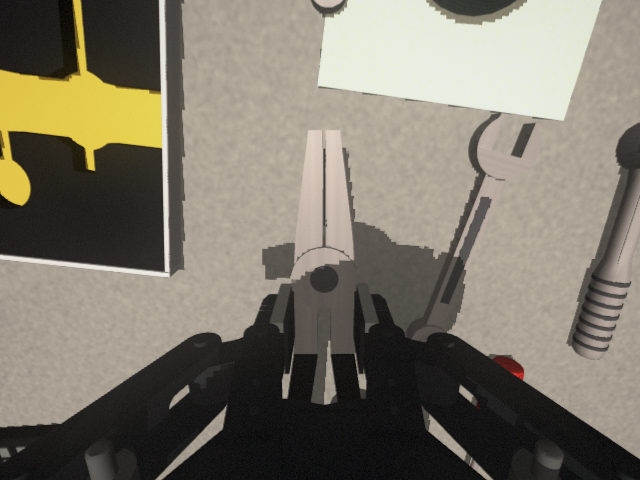

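```bash
cat >> h.py <<'E'
def toolpt(px,ztool):
    c=calibration('wrist'); H=c['hand_eye']; px=np.atleast_2d(px).astype(float)
    d=np.c_[px,np.ones(len(px))]@np.linalg.inv(c['mtx']).T@H[:3,:3].T
    return H[:3,3]+d*((ztool-H[2,3])/d[:,2])[:,None]
E
python3 - <<'E'
from h import *
print(toolpt([(324.7,129.5),(323.5,278),(307,130),(342,130),(291,275),(356,275)],-.037).round(4))
E
```

```text
[[ 0.0772 -0.0002 -0.037 ]
 [ 0.017  -0.0007 -0.037 ]
 [ 0.077  -0.0069 -0.037 ]
 [ 0.077   0.0062 -0.037 ]
 [ 0.0183 -0.0145 -0.037 ]
 [ 0.0184  0.0132 -0.037 ]]
```

drive_tool(
  targets=[0,0,0,18.3,-40,0,0,0,0,0,18.3,-52,0,0,0,0,0,18.3,-52,0,0,0,0,0,18.3,-52,0,0,0,0,0,18.3,-52,0,0,0,0,0,18.3,-52.5,0,0,0,0,6.7,0,0,20,0,0,0,0,0,0,25,0,0,0,0,0,0,10,0,0,0,0,0,0,0,0,0,0,0,0,0,0,0],
)

```text
clock: 27.95
position: [0.5385, 0.3458, 0.017]
ee_rot: [-0.0, 1.0, -0.031, 0.0]
contact_force: [0.7, 0.3, -1.9]
width: 0.0262
```

```bash
python3 - <<'E'
from h import *
im=wrist('w17'); plan([*SEAT['PL'],.005],-3.55)
E
```

```text
now [0.5387 0.3459 0.0174] yaw -3.58 tilt [ 1.7e-03  9.0e-04 -1.0e+00] w 0.0264 F [-1.1 -0.4 -2. ] t 28.0
shift in current tool axes mm [-0.3  0.2 12.4]  turn about tool z deg (pos=cw from above) -0.03
```

View pics/w17.png

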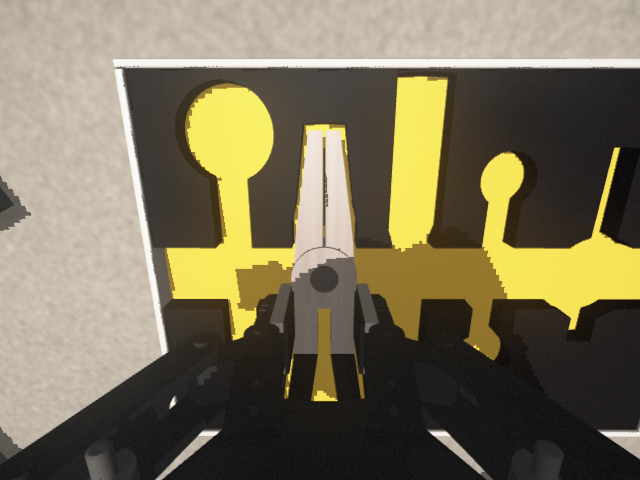

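drive_tool(
  targets=[0,0,0,0.5,0,14,0,0,0,0,0,0,8,0,0,0,0,0,0,5,0,0,0,0,0,0,3,0,0,0,0,0,0,2,0,0,0,0,0,0,0,0],
)

```text
clock: 28.75
position: [0.5384, 0.3457, -0.0155]
ee_rot: [-0.0, 1.0, -0.031, 0.0]
contact_force: [-0.8, -0.6, -2.6]
width: 0.0266
```

drive_tool(
  targets=[0,0,0,0,0,1,0,0,0,0,0,0,1,0,0,0,0,0,0,1,0,0,0,0,0,0,0,0],
)

```text
clock: 29.25
position: [0.5386, 0.3458, -0.0172]
ee_rot: [-0.0, 1.0, -0.031, 0.0]
contact_force: [-2.0, -0.8, 4.9]
width: 0.0262
```

drive_tool(
  targets=[0,0,0,0,0,1,0,0,0,0,0,0,0,0,0,0,0,0,0,0,0.42,0,0,0,0,0,0,0.42,0,0,0,0,0,-10,0.42,0,0,0,0,0,-40,0.42,0,0,0,0,0,-60,0.42,0,0,0,-50,0,-60,0.42,0,0,0,0,0,0,0.42,0,0,0,0,0,0,0.42],
)

```text
clock: 30.5
position: [0.4984, 0.3481, 0.1387]
ee_rot: [-0.0, 1.0, -0.031, 0.0]
contact_force: [0.9, -0.5, -0.4]
width: 0.0357
```

```bash
python3 - <<'E'
from h import *
im=wrist('w18'); plan([.4483,-.0632,.25],-12)
E
```

```text
now [0.4983 0.3478 0.1377] yaw -3.56 tilt [-9.e-04 -8.e-04 -1.e+00] w 0.036 F [ 0.3 -0.5 -0.4] t 30.55
shift in current tool axes mm [ -24.5  413.4 -112. ]  turn about tool z deg (pos=cw from above) 8.44
```

View pics/w18.png

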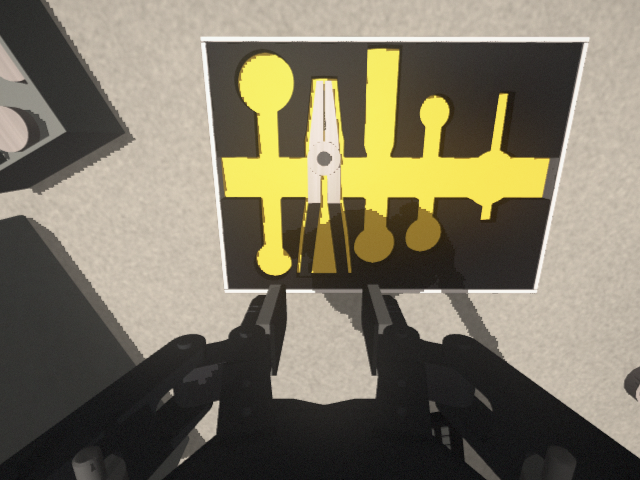

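drive_tool(
  targets=[0,0,0,-10,40,-10,0.42,0,0,0,-10,58,-10,0.42,0,0,0,-10,58,-10,0.42,0,0,0,-10,58,-10,0.42,0,0,0,-10,58,-10,0.42,0,0,0,-10,58,-10,0.42,0,0,0,0,58,-10,0.42,0,0,8.4,0,30,0,0.42,0,0,0,0,0,0,0.42,0,0,0,0,0,0,0.42],
)

```text
clock: 31.8
position: [0.4123, -0.0648, 0.2074]
ee_rot: [-0.001, 0.995, -0.104, -0.001]
contact_force: [0.2, 0.5, -0.4]
width: 0.0359
```

```bash
python3 - <<'E'
from h import *
im=wrist('w19'); plan([.4483,-.0632,.1],-12)
rect('w19',(.45,-.08),-12,z=.012,scale=.0005,size=(500,600))
E
```

```text
now [ 0.4123 -0.0645  0.2076] yaw -11.87 tilt [-0.002   0.0014 -1.    ] w 0.036 F [ 0.  -0.4  0.7] t 31.85
shift in current tool axes mm [ 35.2  -8.6 107.5]  turn about tool z deg (pos=cw from above) 0.13
```

View pics/w19r.png

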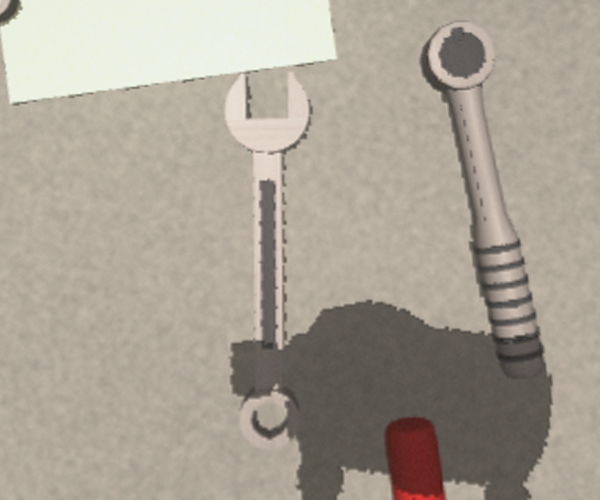

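drive_tool(
  targets=[0,0,0,33.5,-8.6,0,0.42,0,0,0,0,0,50,0.42,0,0,0,0,0,60,0.42,0,0,0,0,0,50,0.42,0,0,0,0,0,35,0.42,0,0,0,0,0,20,0.42,0,0,0,0,0,10,0.42,0,0,0,0,0,3,0.42,0,0,0,0,0,0,0.42],
)

```text
clock: 32.98
position: [0.4477, -0.0636, -0.019]
ee_rot: [0.0, 0.995, -0.104, 0.001]
contact_force: [-0.3, -0.6, -0.6]
width: 0.0359
```

```bash
python3 - <<'E'
from h import *
im=wrist('w20'); plan([.447,-.063,-.0215],-12)
E
```

```text
now [ 0.4479 -0.0638 -0.0188] yaw -11.93 tilt [ 1.6e-03 -4.0e-04 -1.0e+00] w 0.036 F [-0.2  0.4  0.1] t 33.02
shift in current tool axes mm [-1.  -0.6  2.7]  turn about tool z deg (pos=cw from above) 0.07
```

View pics/w20.png

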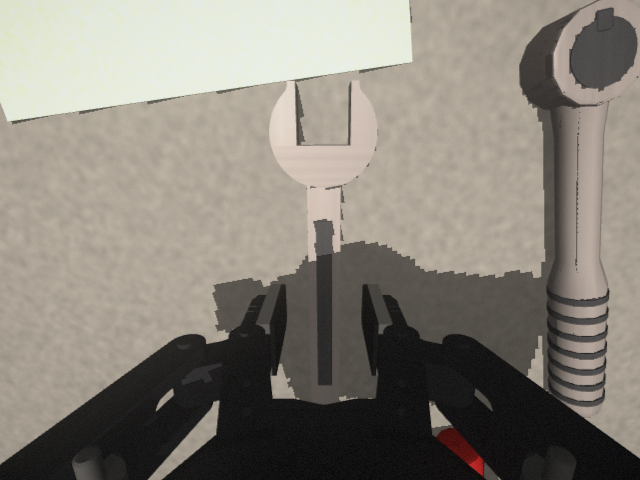

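Centred. Lower a little, close, lift.

drive_tool(
  targets=[0,0,0,-1,0,2.5,0.42,0,0,0,0,0,0,0,0,0,0,0,0,0,0,0,0,0,0,0,0,0,0,0,0,0,0,0,0],
  grip_force=60,
)

```text
clock: 33.65
position: [0.4462, -0.0637, -0.0215]
ee_rot: [0.0, 0.995, -0.104, 0.0]
contact_force: [-1.3, 0.2, 5.7]
width: 0.0118
```

drive_tool(
  targets=[0,0,0,0,0,-5,0,0,0,0,0,0,-20,0,0,0,0,0,0,-40,0,0,0,0,0,0,-30,0,0,0,0,0,0,0,0],
)

```text
clock: 34.28
position: [0.448, -0.0642, 0.0748]
ee_rot: [0.0, 0.995, -0.104, 0.003]
contact_force: [-0.3, 0.0, -2.2]
width: 0.0125
```

```bash
python3 - <<'E'
from h import *
im=wrist('w21'); plan([*SEAT['SL'],.075],-3.55)
E
```

```text
now [ 0.4465 -0.0637  0.0733] yaw -11.96 tilt [ 1.5e-03 -4.0e-04 -1.0e+00] w 0.0118 F [-0.4 -0.6 -2.1] t 34.33
shift in current tool axes mm [  -2.  -467.    -1.7]  turn about tool z deg (pos=cw from above) -8.41
```

View pics/w21.png

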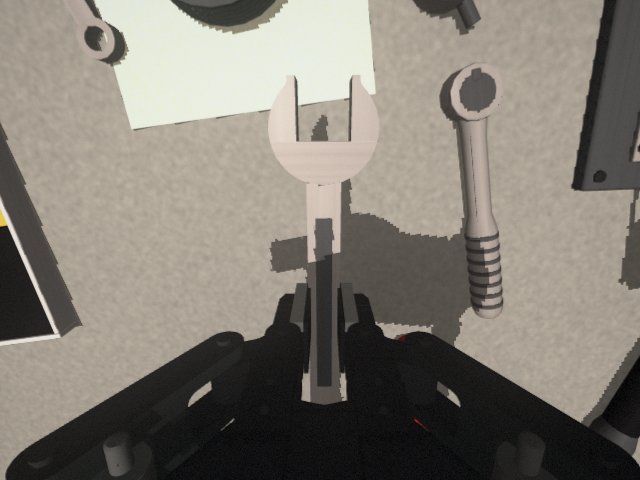

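```bash
python3 - <<'E'
from h import *
print(toolpt([(291,75),(355,75),(269,127),(378,127),(323.5,185)],-.0355).round(4))
E
```

```text
[[ 0.0958 -0.0123 -0.0355]
 [ 0.0958  0.0108 -0.0355]
 [ 0.0779 -0.0211 -0.0355]
 [ 0.078   0.0199 -0.0355]
 [ 0.0562 -0.0006 -0.0355]]
```

drive_tool(
  targets=[0,0,0,0,-35,0,0,0,0,0,0,-54,0,0,0,0,0,0,-54,0,0,0,0,0,0,-54,0,0,0,0,0,0,-54,0,0,0,0,0,-1,-54,0,0,0,0,0,-1,-54,0,0,0,0,0,0,-54,0,0,0,0,0,0,-54,0,0,0,0,-8.4,0,0,20,0,0,0,0,0,0,25,0,0,0,0,0,0,0,0],
)

```text
clock: 35.83
position: [0.5376, 0.3919, 0.0232]
ee_rot: [0.003, 1.0, -0.031, -0.004]
contact_force: [-0.6, -0.5, -2.3]
width: 0.0118
```

```bash
python3 - <<'E'
from h import *
plan([*SEAT['SL'],.005],-3.55)
E
```

```text
now [0.5376 0.3919 0.0232] yaw -3.55 tilt [-0.0086 -0.0049 -1.    ] w 0.0118 F [-0.6 -0.5 -2.3] t 35.83
shift in current tool axes mm [ 3.7 -2.  18.1]  turn about tool z deg (pos=cw from above) -0.0
```

drive_tool(
  targets=[0,0,0,0,0,3,0,0,0,0,0,0,0,0,0,0,0,0,0,0,0],
)

```text
clock: 36.2
position: [0.5416, 0.3938, 0.026]
ee_rot: [-0.0, 1.0, -0.031, 0.001]
contact_force: [-0.1, 0.6, -2.2]
width: 0.0119
```

```bash
python3 - <<'E'
from h import *
im=wrist('w22');plan([*SEAT['SL'],.005],-3.55)
E
```

```text
now [0.5415 0.3938 0.026 ] yaw -3.57 tilt [ 1.4e-03  9.0e-04 -1.0e+00] w 0.0117 F [-0.6 -0.9 -2.7] t 36.25
shift in current tool axes mm [-0.2  0.4 21. ]  turn about tool z deg (pos=cw from above) -0.02
```

View pics/w22.png

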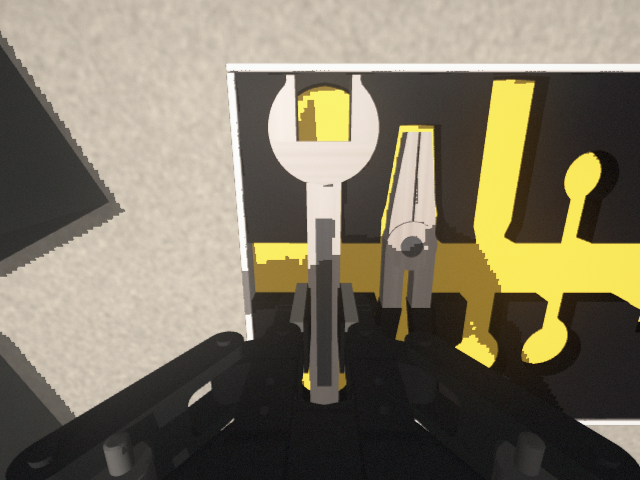

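drive_tool(
  targets=[0,0,0,-0.5,0,15,0,0,0,0,0,0.3,10,0,0,0,0,0,0,7,0,0,0,0,0,0,4,0,0,0,0,0,0,2,0,0,0,0,0,0,0,0],
)

```text
clock: 37.0
position: [0.5406, 0.3935, -0.0129]
ee_rot: [-0.0, 1.0, -0.031, 0.0]
contact_force: [-0.4, 0.6, -2.0]
width: 0.012
```

drive_tool(
  targets=[0,0,0,0,0,1.5,0,0,0,0,0,0,1.5,0,0,0,0,0,0,0,0],
)

```text
clock: 37.38
position: [0.5407, 0.3936, -0.0154]
ee_rot: [-0.0, 1.0, -0.031, 0.0]
contact_force: [-0.6, -0.2, 0.4]
width: 0.0121
```

drive_tool(
  targets=[0,0,0,0,0,1.5,0,0,0,0,0,0,0,0,0,0,0,0,0,0,0.3,0,0,0,0,0,0,0.3,0,0,0,0,0,-10,0.3,0,0,0,0,0,-40,0.3,0,0,0,0,0,-60,0.3,0,0,0,-50,0,-60,0.3,0,0,0,0,0,0,0.3,0,0,0,0,0,0,0.3],
)

```text
clock: 38.62
position: [0.5005, 0.3958, 0.1407]
ee_rot: [-0.0, 1.0, -0.031, 0.0]
contact_force: [-0.2, -0.2, -0.9]
width: 0.0255
```

```bash
python3 - <<'E'
from h import *
im=wrist('w23'); plan([.504,-.179,.25],-1)
E
```

```text
now [0.5004 0.3954 0.1396] yaw -3.56 tilt [-9.e-04 -9.e-04 -1.e+00] w 0.0258 F [ 0.1  0.3 -0.5] t 38.67
shift in current tool axes mm [  39.2  573.2 -109.9]  turn about tool z deg (pos=cw from above) -2.56
```

View pics/w23.png

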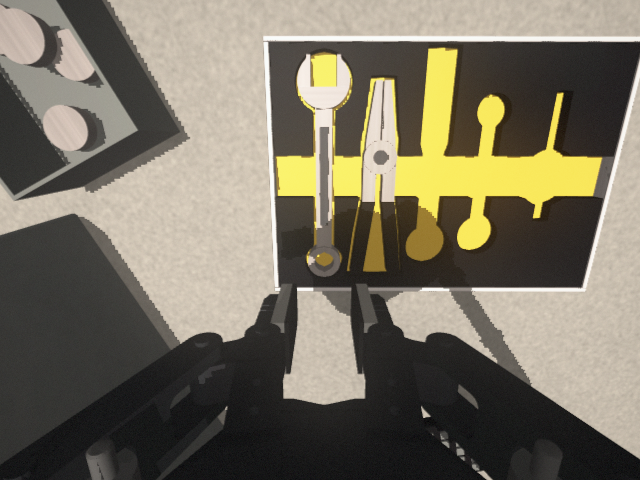

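drive_tool(
  targets=[0,0,0,13,35,-10,0.6,0,0,0,13,56,-10,0.6,0,0,0,13,56,-10,0.6,0,0,0,13,56,-10,0.66,0,0,0,13,56,-10,0.66,0,0,0,13,56,-10,0.66,0,0,0,13,56,-10,0.66,0,0,0,13,56,-10,0.66,0,0,0,13,56,0,0.66,0,0,0,13,55,0,0.66,0,0,0,0,0,0,0.66,0,0,0,0,0,0,0.66],
)

```text
clock: 40.17
position: [0.5963, -0.1491, 0.2186]
ee_rot: [-0.001, 0.999, -0.032, -0.002]
contact_force: [-0.4, 0.7, 0.2]
width: 0.0564
```

```bash
python3 - <<'E'
from h import *
im=wrist('w24'); plan([.65,-.155,.1],0)
rect('w24',(.66,-.15),0,z=.024,scale=.0004,size=(500,600))
E
```

```text
now [ 0.5964 -0.1484  0.2191] yaw -3.55 tilt [-0.0025  0.0018 -1.    ] w 0.0563 F [ 0.3 -0.4 -0.4] t 40.23
shift in current tool axes mm [ 54.2   3.5 119. ]  turn about tool z deg (pos=cw from above) -3.55
```

View pics/w24r.png

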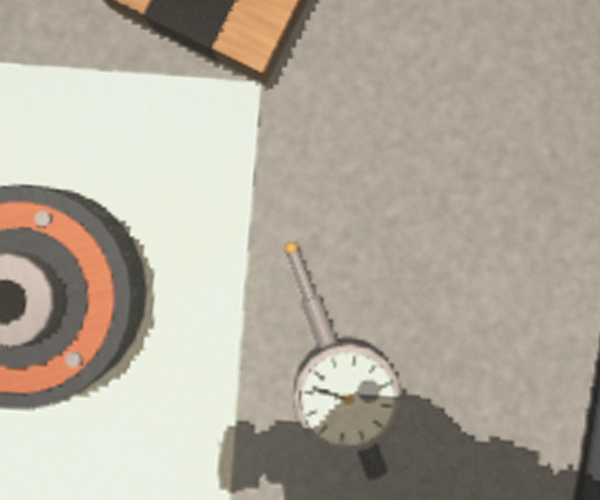

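View pics/w24.png

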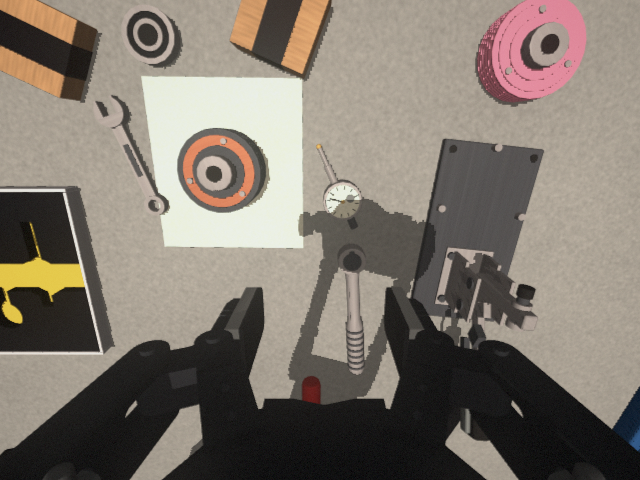

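```bash
python3 - <<'E'
from h import *
K,W=wcam('w24'); im=cv2.imread('pics/w24.png'); cv2.imwrite('pics/w24c.png',cv2.resize(im[130:280,290:400],None,fx=5,fy=4,interpolation=cv2.INTER_CUBIC))
E
```

```text
(no output)
```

View pics/w24c.png

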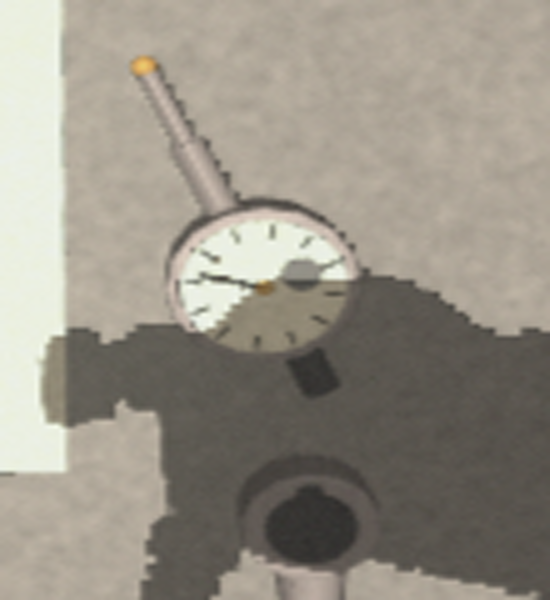

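```bash
python3 - <<'E'
from h import *
K,W=wcam('w24')
t=p2w((318.8,145.8),.012,K,W)[0]; c=p2w((343,200),.024,K,W)[0]; e=p2w((354,227.5),.014,K,W)[0]; b=p2w((333,181.3),.014,K,W)[0]
h=p2w((290+311/5,130+524/4),.022,K,W)[0]
print(t,c,e,b,'ratchet head',h)
for a_,b_ in((t,e),(t,c),(t,b)): d=a_-b_; print(np.degrees(np.arctan2(d[1],d[0])),np.linalg.norm(d[:2]))
E
```

```text
[ 0.66090477 -0.14673851  0.012     ] [ 0.60208044 -0.1697334   0.024     ] [ 0.56707542 -0.18146538  0.014     ] [ 0.62191644 -0.16001207  0.014     ] ratchet head [ 0.52868499 -0.1773002   0.022     ]
20.30984553557694 0.10004950554944883
21.350915763173585 0.06315906532618369
18.801113727487472 0.04118589011285528
```

drive_tool(
  targets=[0,0,0,5.5,21,0,0.68,0,0,-8,0,0,40,0.68,0,0,-8,0,0,50,0.68,0,0,-8,0,0,45,0.68,0,0,0,0,0,35,0.68,0,0,0,0,0,20,0.68,0,0,0,0,0,0,0.68,0,0,0,0,0,0,0.68],
)

```text
clock: 41.22
position: [0.6021, -0.1708, 0.0315]
ee_rot: [0.001, 0.984, 0.178, 0.001]
contact_force: [0.6, 0.7, -0.4]
width: 0.0579
```

```bash
python3 - <<'E'
from h import *
im=wrist('w25'); plan([.6005,-.1695,-.0215],20.3)
E
```

```text
now [ 0.6023 -0.1709  0.0319] yaw 20.47 tilt [ 0.0026 -0.0011 -1.    ] w 0.0585 F [-0.5  0.3  0.5] t 41.27
shift in current tool axes mm [-1.3 -2.  53.4]  turn about tool z deg (pos=cw from above) 0.17
```

View pics/w25.png

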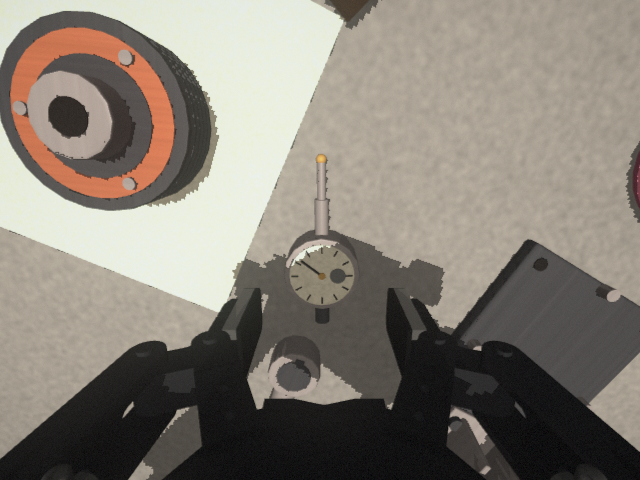

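```bash
python3 - <<'E'
from h import *
z=.0319
print(toolpt([(322,275)],z-.024),toolpt([(321,158),(322,320)],z-.012))
E
```

```text
[[-0.00086033 -0.00163297  0.0079    ]] [[ 0.06360996 -0.00217999  0.0199    ]
 [-0.03719582 -0.00173769  0.0199    ]]
```

drive_tool(
  targets=[0,0,0,-1.5,-2,20,0.68,0,0,0,0,0,20,0.68,0,0,0,0,0,10,0.68,0,0,0,0,0,3,0.68,0,0,0,0,0,0,0.68,0,0,0,0,0,0,0.68],
)

```text
clock: 42.02
position: [0.5996, -0.1694, -0.0217]
ee_rot: [0.0, 0.984, 0.177, 0.001]
contact_force: [0.3, 0.3, -0.2]
width: 0.0581
```

drive_tool(
  targets=[0,0,0,0,0,0,0,0,0,0,0,0,0,0,0,0,0,0,0,0,0,0,0,0,0,0,0,0],
  grip_force=50,
)

```text
clock: 42.52
position: [0.5997, -0.1694, -0.0215]
ee_rot: [0.0, 0.984, 0.177, 0.001]
contact_force: [0.1, -0.2, 5.6]
width: 0.0422
```

drive_tool(
  targets=[0,0,0,0,0,-5,0,0,0,0,0,0,-20,0,0,0,0,0,0,-40,0,0,0,0,0,0,-35,0,0,0,0,0,0,0,0],
)

```text
clock: 43.15
position: [0.6009, -0.1698, 0.0803]
ee_rot: [0.002, 0.984, 0.177, 0.003]
contact_force: [0.5, -0.8, -1.4]
width: 0.0425
```

```bash
python3 - <<'E'
from h import *
im=wrist('w26'); plan([*SEAT['DG'],.08],-3.55)
E
```

```text
now [ 0.5994 -0.1692  0.0782] yaw 20.44 tilt [ 1.7e-03 -6.0e-04 -1.0e+00] w 0.0424 F [ 0.1 -0.1 -1.9] t 43.2
shift in current tool axes mm [  63.1 -370.1   -2.1]  turn about tool z deg (pos=cw from above) 23.99
```

View pics/w26.png

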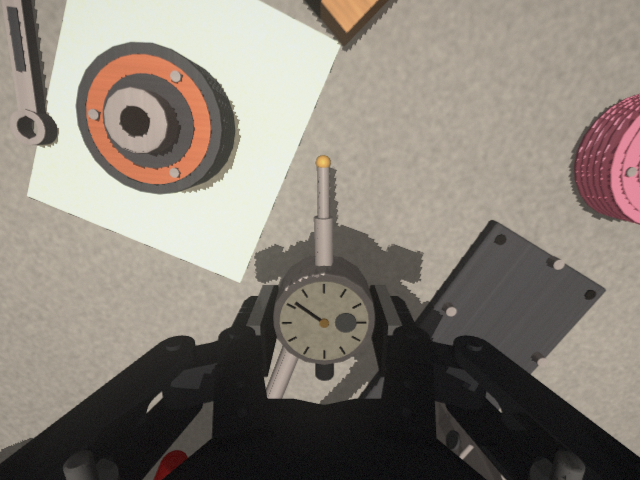

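```bash
python3 - <<'E'
from h import *
print(toolpt([(322.7,155),(324,270),(324,380)],-.0335),toolpt([(324,322)],-.0455))
E
```

```text
[[ 0.06795293 -0.00105743 -0.0335    ]
 [ 0.01939802 -0.00051381 -0.0335    ]
 [-0.03819957 -0.00047311 -0.0335    ]] [[ 0.00103865 -0.00050418 -0.0455    ]]
```

drive_tool(
  targets=[0,0,0,9,-40,-3,0,0,0,0,9,-55,0,0,0,0,0,9,-55,0,0,0,0,0,9,-55,0,0,0,0,0,9,-55,0,0,0,0,0,9,-55,0,0,0,0,0,9,-55,0,0,0,0,8,0,0,0,0,0,0,8,0,0,20,0,0,0,8,0,0,20,0,0,0,0,0,0,10,0,0,0,0,0,0,0,0],
)

```text
clock: 44.7
position: [0.5274, 0.1992, 0.0289]
ee_rot: [0.0, 1.0, -0.03, -0.002]
contact_force: [0.3, 0.2, -0.2]
width: 0.0427
```

```bash
python3 - <<'E'
from h import *
im=wrist('w27'); plan([*SEAT['DG'],.005],-3.55)
E
```

```text
now [0.5283 0.1994 0.0298] yaw -3.48 tilt [-1.6e-03 -3.0e-04 -1.0e+00] w 0.0422 F [ 0.6 -0.1 -0.7] t 44.75
shift in current tool axes mm [ 1.  -0.3 24.8]  turn about tool z deg (pos=cw from above) 0.07
```

View pics/w27.png

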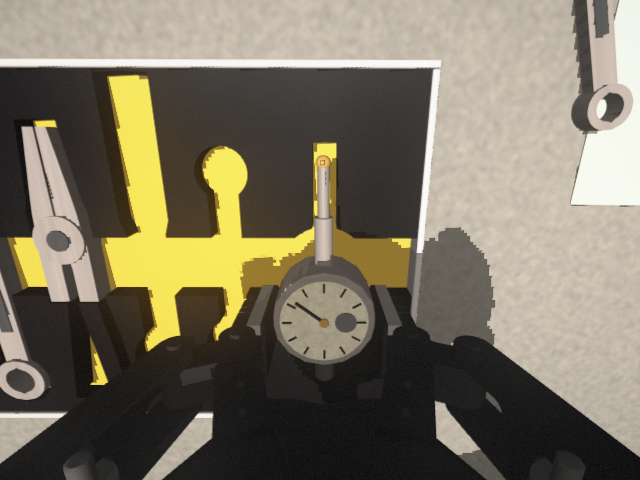

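drive_tool(
  targets=[0,0,0,0.6,0,18,0,0,0,0,0,0,10,0,0,0,0,0,0,8,0,0,0,0,0,0,5,0,0,0,0,0,0,2,0,0,0,0,0,0,0,0],
)

```text
clock: 45.5
position: [0.5295, 0.1996, -0.0124]
ee_rot: [-0.0, 1.0, -0.031, 0.0]
contact_force: [0.0, -0.4, -1.4]
width: 0.0424
```

drive_tool(
  targets=[0,0,0,0,0,1.5,0,0,0,0,0,0,1.5,0,0,0,0,0,0,0,0],
)

```text
clock: 45.88
position: [0.5294, 0.1996, -0.0154]
ee_rot: [-0.0, 1.0, -0.031, 0.0]
contact_force: [-0.2, 0.1, -1.1]
width: 0.0423
```

drive_tool(
  targets=[0,0,0,0,0,1.5,0,0,0,0,0,0,1,0,0,0,0,0,0,0,0],
)

```text
clock: 46.25
position: [0.5295, 0.1996, -0.0156]
ee_rot: [-0.0, 1.0, -0.031, 0.001]
contact_force: [-5.0, -1.9, 14.9]
width: 0.0423
```

drive_tool(
  targets=[0,0,0,0,0,-0.5,0.62,0,0,0,0,0,0,0.62,0,0,0,0,0,0,0.62,0,0,0,0,0,-10,0.62,0,0,0,0,0,-40,0.62,0,0,0,0,0,-60,0.62,0,0,0,-50,0,-50,0.62,0,0,0,0,0,0,0.62,0,0,0,0,0,0,0.62],
)

```text
clock: 47.38
position: [0.4854, 0.2023, 0.1369]
ee_rot: [-0.0, 1.0, -0.031, 0.001]
contact_force: [0.4, 1.2, -0.4]
width: 0.0526
```

```bash
python3 - <<'E'
from h import *
im=wrist('w28'); plan([.504,-.179,.25],-1)
E
```

```text
now [0.4853 0.2021 0.136 ] yaw -3.56 tilt [-6.e-04 -3.e-04 -1.e+00] w 0.0532 F [-0.1  0.3 -0. ] t 47.42
shift in current tool axes mm [  42.3  379.2 -113.9]  turn about tool z deg (pos=cw from above) -2.56
```

View pics/w28.png

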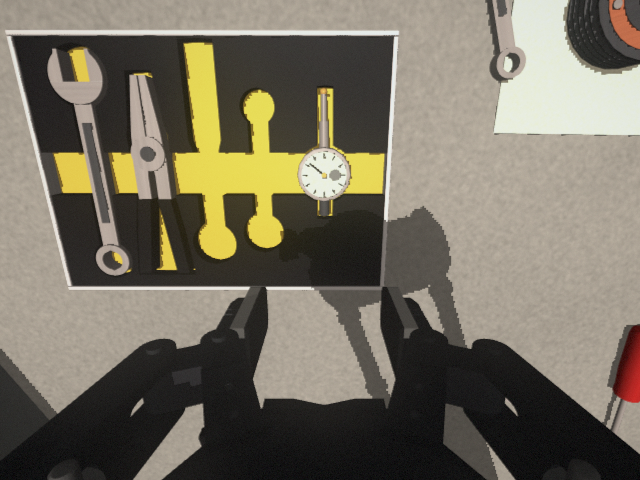

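drive_tool(
  targets=[0,0,0,30,20,-30,0.5,0,0,0,48,25,-30,0.5,0,0,0,48,25,-25,0.5,0,0,0,48,25,0,0.5,0,0,0,48,25,0,0.5,0,0,-10.4,0,0,0,0.5,0,0,-10.4,0,0,0,0.5,0,0,-10.4,0,0,0,0.5,0,0,-10.4,0,0,0,0.5,0,0,-10.4,0,0,0,0.5,0,0,-10.4,0,0,0,0.5,0,0,-10.4,0,0,0,0.5],
)

```text
clock: 48.92
position: [0.6997, 0.0682, 0.2187]
ee_rot: [-0.001, 0.821, 0.57, -0.002]
contact_force: [-0.3, 0.3, 0.6]
width: 0.0424
```

drive_tool(
  targets=[0,0,-10.4,0,0,0,0.5,0,0,-10.4,0,0,0,0.5,0,0,-10.4,0,0,0,0.5,0,0,-10.4,0,0,0,0.5,0,0,-10.4,0,0,0,0.5,0,0,-10.4,0,0,0,0.5,0,0,-10.4,0,0,0,0.5,0,0,-10.4,0,0,0,0.5,0,0,-10.4,0,0,0,0.5,0,0,-10.4,0,0,0,0.5,0,0,-10.4,0,0,0,0.5,0,0,-9.5,0,0,0,0.5],
)

```text
clock: 50.42
position: [0.6997, 0.0682, 0.2187]
ee_rot: [-0.002, -0.117, 0.993, 0.0]
contact_force: [0.5, -0.4, -0.0]
width: 0.0427
```

drive_tool(
  targets=[0,0,0,0,0,0,0.5,0,0,0,0,0,0,0.5],
)

```text
clock: 50.68
position: [0.6995, 0.0685, 0.2202]
ee_rot: [-0.001, -0.113, 0.994, 0.0]
contact_force: [0.2, -0.3, 0.3]
width: 0.0428
```

```bash
python3 - <<'E'
from h import *
im=wrist('w29'); plan([.66,.06,.1],193.2); print(toolpose()[2]['qpos'])
rect('w29',(.65,.05),193.2,z=.012,scale=.0005,size=(500,600))
E
```

```text
now [0.6995 0.0685 0.2206] yaw -166.98 tilt [-0.0015 -0.     -1.    ] w 0.0428 F [ 0.4 -0.  -0.5] t 50.73
shift in current tool axes mm [ 40.2   0.6 120.7]  turn about tool z deg (pos=cw from above) -0.18
[-1.25264235e-03  4.67871409e-01  1.17106742e+00 -5.29037137e-06
  1.50417198e+00 -1.79934264e+00]
```

View pics/w29r.png

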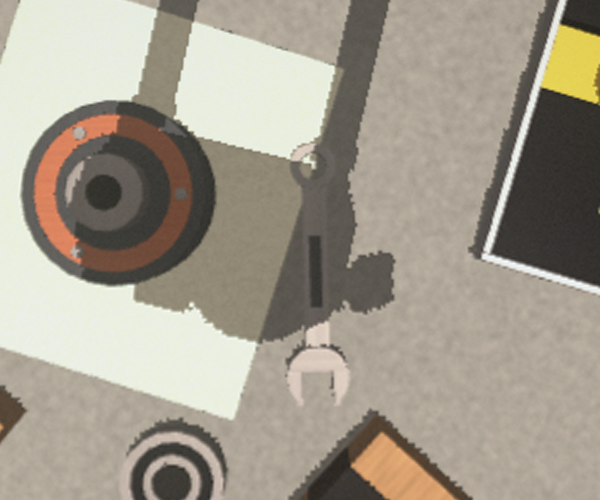

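View pics/w29.png

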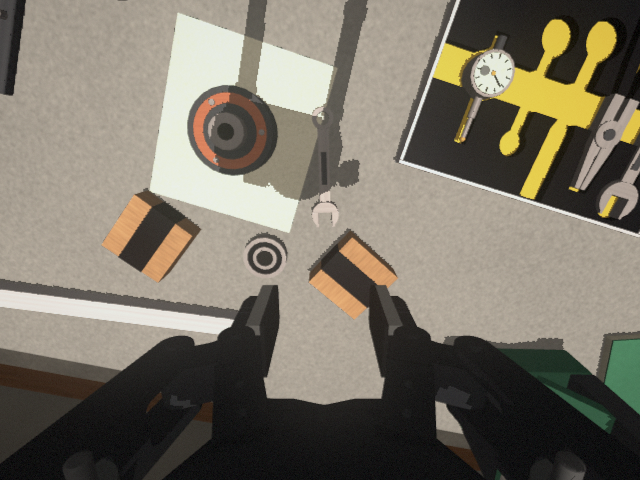

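drive_tool(
  targets=[0,0,0,41,0.5,0,0.4,0,0,-2.1,0,0,50,0.4,0,0,0,0,0,60,0.4,0,0,0,0,0,50,0.4,0,0,0,0,0,30,0.4,0,0,0,0,0,0,0.4,0,0,0,0,0,0,0.4],
)

```text
clock: 51.6
position: [0.6607, 0.0599, 0.0331]
ee_rot: [0.001, -0.132, 0.991, -0.0]
contact_force: [-0.1, -0.4, 0.8]
width: 0.0346
```

```bash
python3 - <<'E'
from h import *
im=wrist('w30'); plan([.6595,.0598,-.0215],195.1)
p=toolpose()[1]; print()
E
```

```text
now [0.6611 0.0599 0.0337] yaw -164.78 tilt [ 0.0037  0.     -1.    ] w 0.0344 F [1.3 0.3 0.6] t 51.65
shift in current tool axes mm [ 1.7  0.3 55.2]  turn about tool z deg (pos=cw from above) 0.12
```

View pics/w30.png

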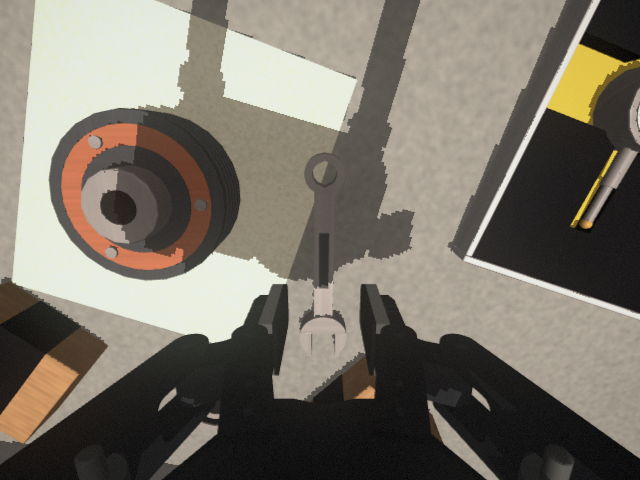

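drive_tool(
  targets=[0,0,0,1,0,25,0.38,0,0,0,0,0,18,0.38,0,0,0,0,0,8,0.38,0,0,0,0,0,4,0.38,0,0,0,0,0,0,0.38,0,0,0,0,0,0,0.38],
)

```text
clock: 52.4
position: [0.659, 0.0597, -0.0226]
ee_rot: [0.001, -0.133, 0.991, -0.0]
contact_force: [-0.3, 0.4, 0.6]
width: 0.0322
```

drive_tool(
  targets=[0,0,0,0,0,0,0,0,0,0,0,0,0,0,0,0,0,0,0,0,0,0,0,0,0,0,0,0,0,0,0,0,0,-5,0,0,0,0,0,0,-20,0,0,0,0,0,0,-40,0,0,0,0,0,0,-35,0,0,0,0,0,0,0,0],
  grip_force=60,
)

```text
clock: 53.52
position: [0.6606, 0.0597, 0.0796]
ee_rot: [0.003, -0.133, 0.991, -0.0]
contact_force: [1.4, -0.6, -1.8]
width: 0.0101
```

```bash
python3 - <<'E'
from h import *
im=wrist('w31'); plan([*SEAT['SS'],.085],-3.55)
E
```

```text
now [0.6588 0.0597 0.0774] yaw -164.75 tilt [ 0.0018  0.     -1.    ] w 0.01 F [-0.4 -0.2 -1.5] t 53.58
shift in current tool axes mm [ 70.5 221.2  -7.8]  turn about tool z deg (pos=cw from above) -161.2
```

View pics/w31.png

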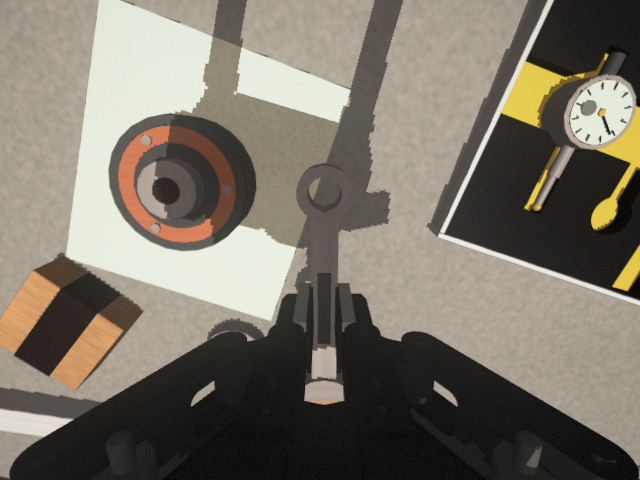

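```bash
python3 - <<'E'
from h import *
print(toolpt([(325,163),(325,189),(298,190),(354,190)],-.0346))
E
```

```text
[[ 0.06519538  0.00116179 -0.0346    ]
 [ 0.05501914  0.00117801 -0.0346    ]
 [ 0.05461444 -0.00963811 -0.0346    ]
 [ 0.05462258  0.01279777 -0.0346    ]]
```

drive_tool(
  targets=[0,0,0,12,37,-8,0,0,0,0,19.5,61,0,0,0,0,0,19.5,61,0,0,0,0,0,19.5,61,0,0,0,0,10.5,0,0,0,0,0,0,10.5,0,0,0,0,0,0,10.5,0,0,0,0,0,0,10.5,0,0,0,0,0,0,10.5,0,0,0,0,0,0,10.5,0,0,0,0,0,0,10.5,0,0,0,0,0,0,10.5,0,0,0,0],
)

```text
clock: 55.08
position: [0.5333, 0.2489, 0.0823]
ee_rot: [-0.001, 0.567, 0.824, -0.002]
contact_force: [0.4, 0.3, -1.2]
width: 0.01
```

drive_tool(
  targets=[0,0,10.5,0,0,0,0,0,0,10.5,0,0,0,0,0,0,10.5,0,0,0,0,0,0,10.5,0,0,0,0,0,0,10.5,0,0,0,0,0,0,10.5,0,0,0,0,0,0,10.5,0,0,0,0,0,0,10.5,0,0,0,0,0,0,10.5,0,0,0,0,0,0,10,0,0,0,0,0,0,9.9,0,0,0,0,0,0,0,0,0,0,0],
)

```text
clock: 56.58
position: [0.5336, 0.249, 0.0827]
ee_rot: [0.001, 1.0, -0.027, -0.002]
contact_force: [0.6, 0.4, -1.4]
width: 0.0101
```

```bash
python3 - <<'E'
from h import *
plan([*SEAT['SS'],.025],-3.55)
E
```

```text
now [0.5336 0.249  0.0827] yaw -3.04 tilt [-0.0038 -0.0012 -1.    ] w 0.0101 F [ 0.6  0.4 -1.4] t 56.58
shift in current tool axes mm [-1.  -5.6 57.7]  turn about tool z deg (pos=cw from above) 0.51
```

drive_tool(
  targets=[0,0,0,-0.5,-5.6,30,0,0,0,0,0,0,20,0,0,0,0,0,0,8,0,0,0,0,0,0,0,0,0,0,0,0,0,0,0],
)

```text
clock: 57.2
position: [0.5355, 0.2553, 0.0274]
ee_rot: [-0.0, 1.0, -0.027, 0.001]
contact_force: [0.5, -0.3, -1.5]
width: 0.0099
```

```bash
python3 - <<'E'
from h import *
im=wrist('w32');plan([*SEAT['SS'],-.0166],-3.55)
E
```

```text
now [0.5356 0.2554 0.0276] yaw -3.14 tilt [ 1.7e-03  6.0e-04 -1.0e+00] w 0.0093 F [-0.2  0.3 -1.5] t 57.25
shift in current tool axes mm [-3.   0.9 44.2]  turn about tool z deg (pos=cw from above) 0.41
```

View pics/w32.png

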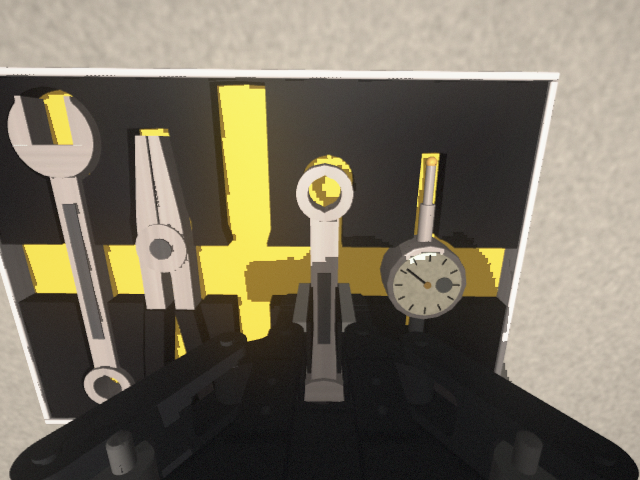

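drive_tool(
  targets=[0,0,0,-2.2,1,16,0,0,0,0,0,0,10,0,0,0,0,0,0,8,0,0,0,0,0,0,5,0,0,0,0,0,0,2,0,0,0,0,0,0,0,0],
)

```text
clock: 58.0
position: [0.5327, 0.2543, -0.0142]
ee_rot: [-0.0, 1.0, -0.028, 0.0]
contact_force: [-0.8, 0.4, -1.4]
width: 0.0101
```

drive_tool(
  targets=[0,0,0,0,0,1.5,0,0,0,0,0,0,1.5,0,0,0,0,0,0,0,0],
)

```text
clock: 58.38
position: [0.5329, 0.2544, -0.0166]
ee_rot: [-0.0, 1.0, -0.028, 0.0]
contact_force: [-1.4, -0.7, 5.2]
width: 0.01
```

Floor reached as predicted. Press slightly, release, lift.

drive_tool(
  targets=[0,0,0,0,0,1,0,0,0,0,0,0,0,0,0,0,0,0,0,0,0.26,0,0,0,0,0,0,0.26,0,0,0,0,0,-10,0.26,0,0,0,0,0,-40,0.26,0,0,0,0,0,-60,0.26,0,0,0,-50,0,-60,0.26,0,0,0,0,0,0,0.26,0,0,0,0,0,0,0.26],
)

```text
clock: 59.62
position: [0.4927, 0.2564, 0.1399]
ee_rot: [-0.0, 1.0, -0.027, 0.0]
contact_force: [-0.2, -0.6, -0.8]
width: 0.0224
```

```bash
python3 - <<'E'
from h import *
im=wrist('w33'); plan([.45,-.179,.22],-1)
E
```

```text
now [0.4925 0.2562 0.139 ] yaw -3.16 tilt [-8.e-04 -5.e-04 -1.e+00] w 0.0223 F [-0.  -0.4 -0. ] t 59.67
shift in current tool axes mm [-18.5 436.9 -80.8]  turn about tool z deg (pos=cw from above) -2.16
```

View pics/w33.png

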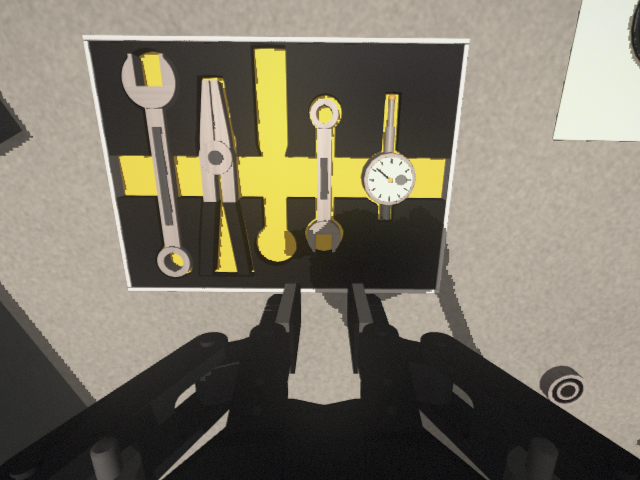

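drive_tool(
  targets=[0,0,0,6,40,-10,0.4,0,0,0,6,56,-10,0.4,0,0,0,6,56,-10,0.4,0,0,0,6,56,-10,0.4,0,0,0,6,56,-10,0.4,0,0,0,6,56,-10,0.4,0,0,0,6,56,-10,0.4,0,0,0,6,56,-10,0.4,0,0,-10.5,0,0,0,0.4,0,0,-10.5,0,0,0,0.4,0,0,-10.5,0,0,0,0.4,0,0,-10.5,0,0,0,0.4],
)

```text
clock: 61.18
position: [0.5165, -0.178, 0.2175]
ee_rot: [-0.001, 0.942, 0.335, -0.001]
contact_force: [0.6, 0.9, 0.4]
width: 0.0343
```

drive_tool(
  targets=[0,0,-10.5,0,0,0,0.4,0,0,-10.5,0,0,0,0.4,0,0,-10.5,0,0,0,0.4,0,0,-10.5,0,0,0,0.4,0,0,-10.5,0,0,0,0.4,0,0,-10.5,0,0,0,0.4,0,0,-10.5,0,0,0,0.4,0,0,-10.5,0,0,0,0.4,0,0,-10.5,0,0,0,0.4,0,0,-10.5,0,0,0,0.4,0,0,-10.5,0,0,0,0.4,0,0,-10.5,0,0,0,0.4],
)

```text
clock: 62.68
position: [0.5165, -0.1779, 0.2175]
ee_rot: [-0.002, 0.129, 0.992, 0.001]
contact_force: [0.5, 0.4, 1.2]
width: 0.0343
```

drive_tool(
  targets=[0,0,-7,0,0,0,0.4,0,0,-7,0,0,0,0.4,0,0,0,0,0,0,0.4,0,0,0,0,0,0,0.4],
)

```text
clock: 63.18
position: [0.5167, -0.1777, 0.2186]
ee_rot: [-0.001, 0.011, 1.0, 0.0]
contact_force: [-0.9, 0.5, -0.4]
width: 0.0339
```

```bash
python3 - <<'E'
from h import *
im=wrist('w34'); plan([.467,-.176,.1],179)
rect('w34',(.467,-.176),179,z=.016,scale=.0005,size=(500,600))
E
```

```text
now [ 0.5167 -0.1777  0.2189] yaw 178.75 tilt [-1.3e-03  7.0e-04 -1.0e+00] w 0.0339 F [ 0.3 -0.2 -0.2] t 63.23
shift in current tool axes mm [ 49.6   0.6 119. ]  turn about tool z deg (pos=cw from above) -0.25
```

View pics/w34r.png

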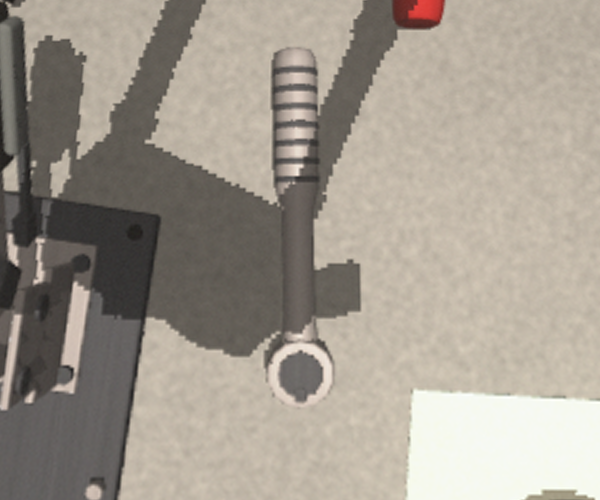

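View pics/w34.png

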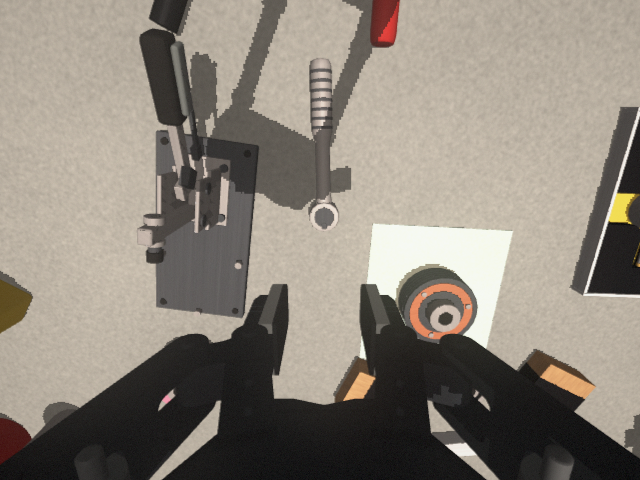

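drive_tool(
  targets=[0,0,-1.1,51.5,0,0,0.4,0,0,0,0,0,50,0.4,0,0,0,0,0,60,0.4,0,0,0,0,0,50,0.4,0,0,0,0,0,30,0.4,0,0,0,0,0,0,0.4,0,0,0,0,0,0,0.4],
)

```text
clock: 64.1
position: [0.4664, -0.1771, 0.0307]
ee_rot: [0.001, 0.001, 1.0, -0.0]
contact_force: [0.3, -0.7, -0.4]
width: 0.0342
```

```bash
python3 - <<'E'
from h import *
im=wrist('w35'); plan([.465,-.177,-.0195],179.9)
E
```

```text
now [ 0.4667 -0.1772  0.0312] yaw 179.93 tilt [ 0.0028 -0.0014 -1.    ] w 0.0339 F [-0.1 -0.6 -0.1] t 64.15
shift in current tool axes mm [ 1.8  0.3 50.7]  turn about tool z deg (pos=cw from above) 0.03
```

View pics/w35.png

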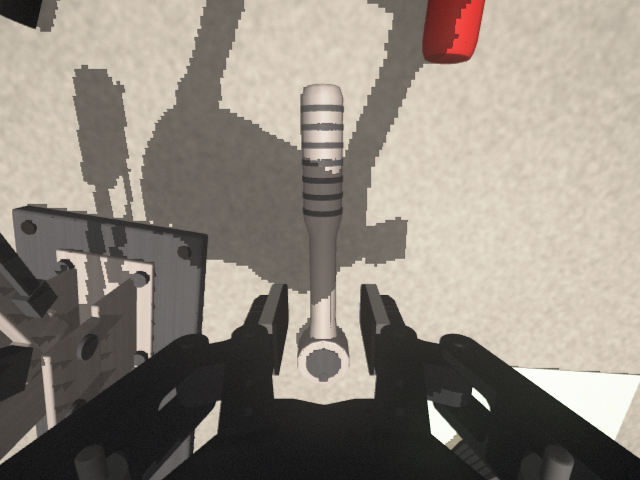

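drive_tool(
  targets=[0,0,0,1.2,0,22,0.38,0,0,0,0,0,16,0.38,0,0,0,0,0,9,0.38,0,0,0,0,0,3,0.38,0,0,0,0,0,0,0.38,0,0,0,0,0,0,0.38],
)

```text
clock: 64.9
position: [0.4646, -0.1767, -0.0197]
ee_rot: [0.001, 0.001, 1.0, -0.0]
contact_force: [-0.6, -0.3, -0.3]
width: 0.0324
```

drive_tool(
  targets=[0,0,0,0,0,0,0,0,0,0,0,0,0,0,0,0,0,0,0,0,0,0,0,0,0,0,0,0,0,0,0,0,0,-5,0,0,0,0,0,0,-20,0,0,0,0,0,0,-40,0,0,0,0,0,0,-40,0,0,0,0,0,0,0,0],
  grip_force=60,
)

```text
clock: 66.03
position: [0.4661, -0.1775, 0.0872]
ee_rot: [0.003, 0.001, 1.0, -0.001]
contact_force: [-0.3, 0.3, -3.7]
width: 0.0143
```

```bash
python3 - <<'E'
from h import *
im=wrist('w36'); plan([*SEAT['RA'],.095],-3.55)
E
```

```text
now [ 0.4645 -0.1766  0.0853] yaw 179.94 tilt [ 1.8e-03 -7.0e-04 -1.0e+00] w 0.0143 F [ 0.7  1.  -3.3] t 66.08
shift in current tool axes mm [-70.5 475.7  -9.9]  turn about tool z deg (pos=cw from above) -176.51
```

View pics/w36.png

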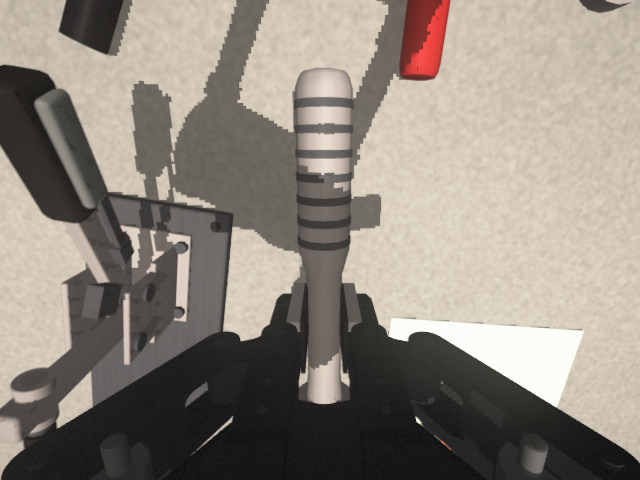

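```bash
python3 - <<'E'
from h import *
for z in(-.0307,-.0417): print(toolpt([(324,68)],z), toolpt([(295,130),(353,130)],z).mean(0),toolpt([(298,240),(351,240)],z).mean(0))
E
```

```text
[[ 0.09963778  0.00069133 -0.0307    ]] [ 0.0777068   0.00070738 -0.0307    ] [ 0.03257875  0.00095507 -0.0307    ]
[[ 0.09766866  0.00067712 -0.0417    ]] [ 0.07750658  0.00069188 -0.0417    ] [ 0.03601846  0.00091959 -0.0417    ]
```

drive_tool(
  targets=[0,0,0,-6,35,-10,0,0,0,0,-8,54,0,0,0,0,0,-8,55,0,0,0,0,0,-8,55,0,0,0,0,0,-8,55,0,0,0,0,0,-8,55,0,0,0,0,0,-8,55,0,0,0,0,0,-8,55,0,0,0,0,0,-8,56,0,0,0,0,10.5,0,0,0,0,0,0,10.5,0,0,0,0,0,0,10.5,0,0,0,0],
)

```text
clock: 67.58
position: [0.5325, 0.298, 0.0915]
ee_rot: [-0.002, 0.275, 0.962, -0.002]
contact_force: [-0.1, -0.1, -2.9]
width: 0.0146
```

drive_tool(
  targets=[0,0,10.5,0,0,0,0,0,0,10.5,0,0,0,0,0,0,10.5,0,0,0,0,0,0,10.5,0,0,0,0,0,0,10.5,0,0,0,0,0,0,10.5,0,0,0,0,0,0,10.5,0,0,0,0,0,0,10.5,0,0,0,0,0,0,10.5,0,0,0,0,0,0,10.5,0,0,0,0,0,0,10.5,0,0,0,0,0,0,10.5,0,0,0,0],
)

```text
clock: 69.08
position: [0.5326, 0.2976, 0.0916]
ee_rot: [0.001, 0.981, 0.192, -0.003]
contact_force: [-0.1, 0.0, -1.8]
width: 0.0144
```

drive_tool(
  targets=[0,0,10.5,0,0,0,0,0,0,10.5,0,0,0,0,0,0,5,0,0,0,0,0,0,0,0,0,0,0],
)

```text
clock: 69.58
position: [0.5329, 0.2977, 0.0921]
ee_rot: [0.001, 1.0, -0.031, -0.002]
contact_force: [-0.4, -0.2, -2.9]
width: 0.0143
```

```bash
python3 - <<'E'
from h import *
plan([*SEAT['RA'],.035],-3.55)
E
```

```text
now [0.5329 0.2977 0.0921] yaw -3.5 tilt [-0.0047 -0.0019 -1.    ] w 0.0143 F [-0.4 -0.2 -2.9] t 69.58
shift in current tool axes mm [ 2.7 -1.6 57.1]  turn about tool z deg (pos=cw from above) 0.05
```

drive_tool(
  targets=[0,0,0,1,-1,30,0,0,0,0,0,0,20,0,0,0,0,0,0,6,0,0,0,0,0,0,0,0,0,0,0,0,0,0,0],
)

```text
clock: 70.2
position: [0.5363, 0.2997, 0.0395]
ee_rot: [-0.0, 1.0, -0.031, 0.001]
contact_force: [-0.1, 0.6, -3.7]
width: 0.0142
```

```bash
python3 - <<'E'
from h import *
im=wrist('w37');plan([*SEAT['RA'],-.0137],-3.55)
E
```

```text
now [0.5364 0.2997 0.0397] yaw -3.55 tilt [ 1.7e-03  8.0e-04 -1.0e+00] w 0.0142 F [ 0.7  0.2 -3.4] t 70.25
shift in current tool axes mm [-1.   0.8 53.4]  turn about tool z deg (pos=cw from above) 0.0
```

View pics/w37.png

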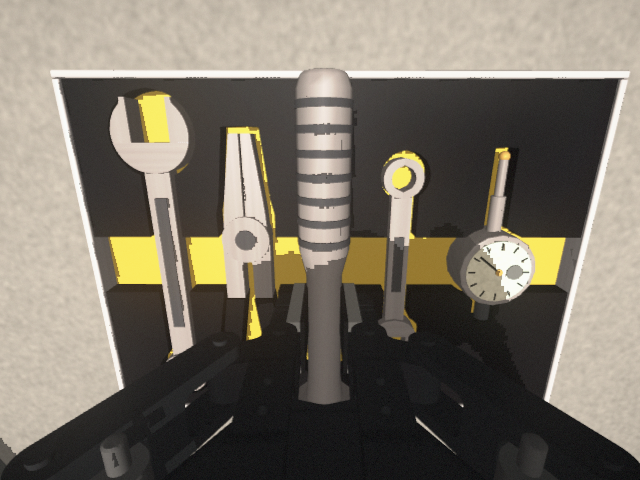

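drive_tool(
  targets=[0,0,0,0,0.6,22,0,0,0,0,0,0,12,0,0,0,0,0,0,8,0,0,0,0,0,0,5,0,0,0,0,0,0,3,0,0,0,0,0,0,0,0],
)

```text
clock: 71.0
position: [0.5357, 0.2988, -0.0112]
ee_rot: [-0.0, 1.0, -0.031, 0.0]
contact_force: [-0.4, -0.3, -2.7]
width: 0.0139
```

drive_tool(
  targets=[0,0,0,0,0,1.5,0,0,0,0,0,0,1.5,0,0,0,0,0,0,0,0],
)

```text
clock: 71.38
position: [0.5359, 0.2989, -0.0135]
ee_rot: [-0.0, 1.0, -0.031, 0.0]
contact_force: [-1.6, -0.3, 2.9]
width: 0.0141
```

Down at the floor. Press, release, lift clear.

drive_tool(
  targets=[0,0,0,0,0,1,0,0,0,0,0,0,0,0,0,0,0,0,0,0,0.3,0,0,0,0,0,0,0.3,0,0,0,0,0,-10,0.3,0,0,0,0,0,-40,0.3,0,0,0,0,0,-60,0.3,0,0,0,-50,0,-60,0.3,0,0,0,0,0,0,0.3,0,0,0,0,0,0,0.3],
)

```text
clock: 72.62
position: [0.4957, 0.3012, 0.143]
ee_rot: [-0.0, 1.0, -0.031, 0.0]
contact_force: [-0.1, -0.2, -0.6]
width: 0.0256
```

```bash
python3 - <<'E'
from h import *
im=wrist('w38'); plan([.465,.289,.28],-3.55)
for n in('scene','top'): cv2.imwrite(f'pics/{n}38.png',get_image(n)[:,:,::-1])
E
```

```text
now [0.4955 0.301  0.142 ] yaw -3.56 tilt [-8.e-04 -6.e-04 -1.e+00] w 0.026 F [-0.5  0.8  0.3] t 72.67
shift in current tool axes mm [ -29.8   13.9 -138. ]  turn about tool z deg (pos=cw from above) -0.01
```

View pics/w38.png

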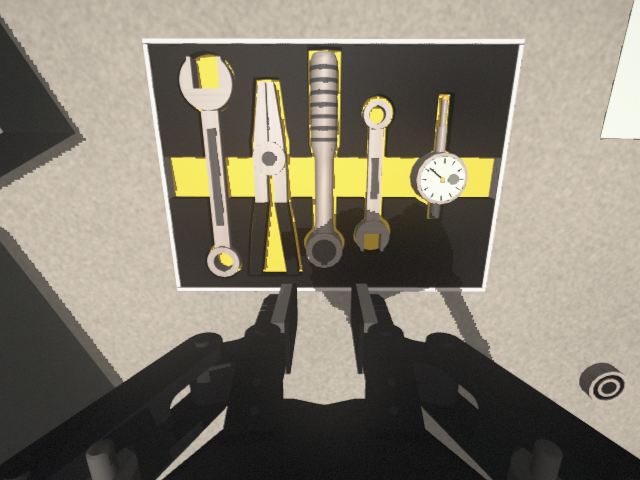

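View pics/scene38.png

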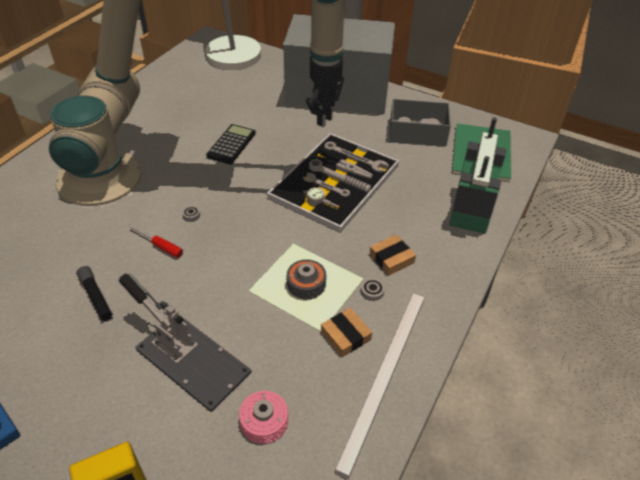

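View pics/top38.png

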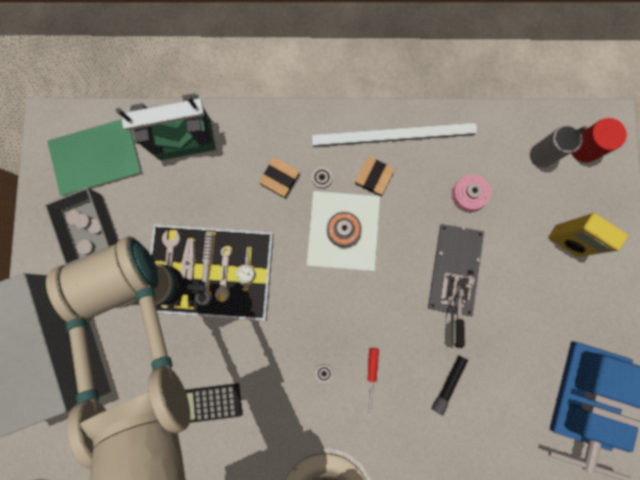

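```bash
python3 - <<'E'
from h import *
im=cv2.imread('pics/w38.png'); c=im[35:295,140:530]; cv2.imwrite('pics/w38c.png',cv2.resize(c,None,fx=2.05,fy=2.3,interpolation=cv2.INTER_CUBIC)[:600,:800])
# expected px of top points at home vs 12mm high
K,W=wcam('w38'); a=np.radians(-3.55); tx=np.array([np.cos(a),np.sin(a)])
for n,off,h in [('SL',.076,.020),('SL',-.078,.020),('PL',.077,.02),('RA',-.062,.028),('RA',.1,.017),('SS',-.052,.018),('SS',.0545,.018),('DG',0,.03),('DG',.067,.018)]:
    P=[[*(SEAT[n]+off*tx),h],[*(SEAT[n]+off*tx),h+.012]]; print(n,off,w2p(P,K,W).round(1).tolist())
E
```

```text
SL 0.076 [[206.1, 82.9], [200.8, 80.5]]
SL -0.078 [[223.1, 262.5], [219.2, 267.4]]
PL 0.077 [[265.8, 81.6], [263.2, 79.1]]
RA -0.062 [[324.1, 249.2], [324.1, 253.7]]
RA 0.1 [[324.3, 50.3], [324.3, 46.3]]
SS -0.052 [[372.5, 235.5], [374.4, 239.3]]
SS 0.0545 [[378.1, 111.9], [380.5, 110.8]]
DG 0 [[442.8, 180.2], [447.9, 182.1]]
DG 0.067 [[446.5, 95.5], [451.9, 93.7]]
```

View pics/w38c.png

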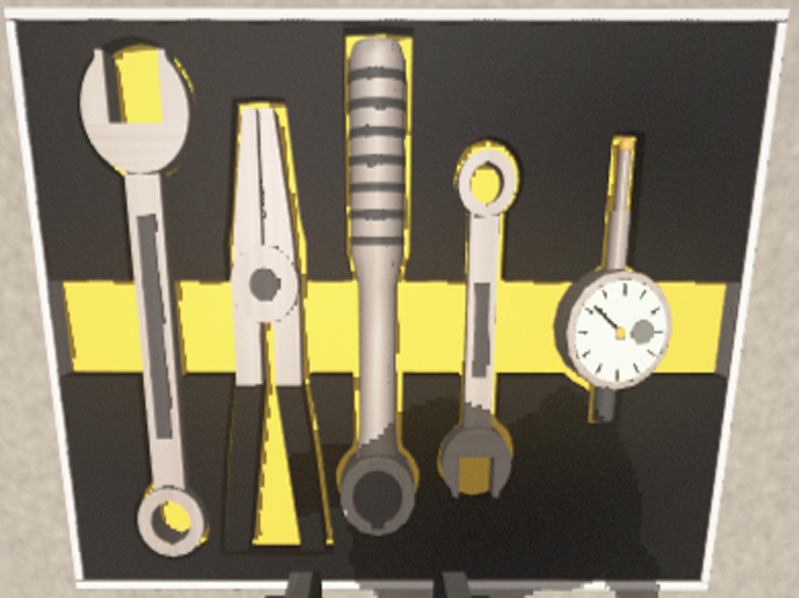

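```bash
python3 - <<'E'
from h import *
x=np.array([np.cos(np.radians(-9.5)),np.sin(np.radians(-9.5)),0]); y=np.array([-x[1],x[0],0]); piv=np.array([.4838,-.3122,.062])
for nm,src,fn,box in(('w34',wcam('w34'),'w34',(0,200,100,300)),('scene',cam('scene'),'scene38',(240,360,100,240))):
    I=cv2.resize(cv2.imread(f'pics/{fn}.png'),None,fx=4,fy=4,interpolation=cv2.INTER_CUBIC)
    for th,col in((1.1,(255,0,0)),(1.25,(0,0,255))):
        d=-np.sin(th)*x+np.array([0,0,np.cos(th)]); n=np.cos(th)*x+np.array([0,0,np.sin(th)])
        q=w2p([piv+d*r+n*.011*s+y*t*.010 for r in(.066,.132) for s in(-1,1) for t in(-1,1)],*src)
        for u in q: cv2.circle(I,tuple((u*4+1.5).astype(int)),3,col,-1)
    b=[v*4 for v in box]; cv2.imwrite(f'pics/hd_{nm}.png',I[b[0]:b[1],b[2]:b[3]][:600,:800])
E
```

```text
(no output)
```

View pics/hd_w34.png

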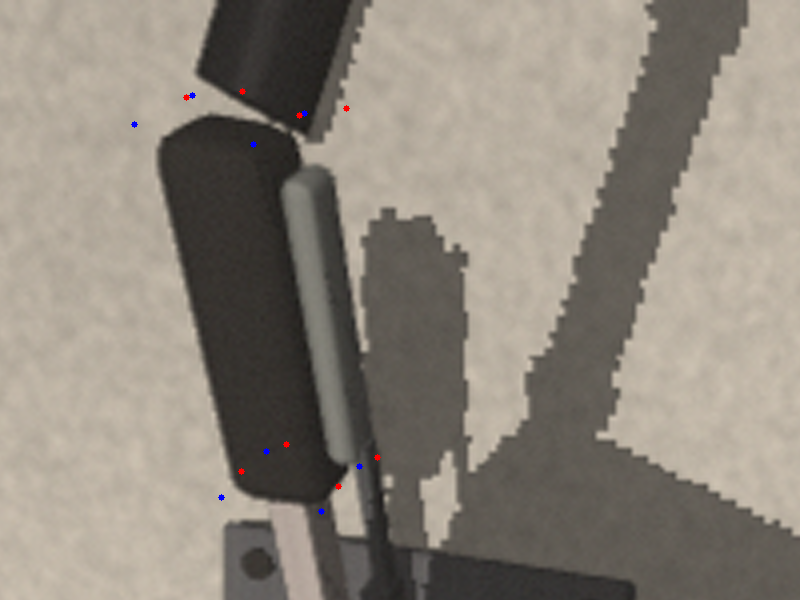

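View pics/hd_scene.png

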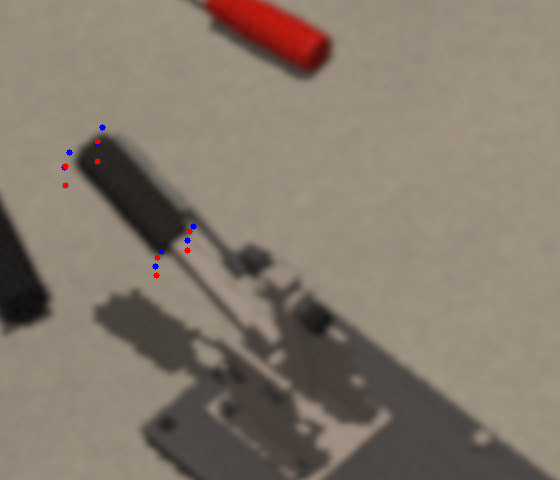

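drive_tool(
  targets=[0,0,0,-7,40,-20,0.3,0,0,0,-7,56,-30,0,0,0,0,-7,56,-30,0,0,0,0,-7,56,-30,0,0,0,0,-7,56,0,0,0,0,0,-7,56,0,0,0,0,0,-7,56,0,0,0,0,0,-7,56,0,0,0,0,0,-7,56,0,0,0,0,0,-7,56,0,0,0,0,0,-7,56,0,0,0,0,6,0,0,0,0],
)

```text
clock: 74.28
position: [0.3813, -0.2935, 0.2489]
ee_rot: [-0.0, 0.996, -0.088, -0.001]
contact_force: [0.9, 0.9, -0.7]
width: 0.0001
```

drive_tool(
  targets=[0,0,0,0,0,0,0,0,0,0,0,0,0,0],
)

```text
clock: 74.53
position: [0.3822, -0.2887, 0.25]
ee_rot: [-0.001, 0.997, -0.082, -0.001]
contact_force: [0.3, -0.4, 0.1]
width: 0.0001
```

```bash
python3 - <<'E'
from h import *
im=wrist('w39');plan([.380,-.295,.12],-9.5)
E
```

```text
now [ 0.3823 -0.2885  0.2502] yaw -9.44 tilt [-7.e-04  1.e-03 -1.e+00] w 0.0001 F [-0.   0.4 -0.4] t 74.58
shift in current tool axes mm [ -1.1   6.9 130.2]  turn about tool z deg (pos=cw from above) 0.06
```

View pics/w39.png

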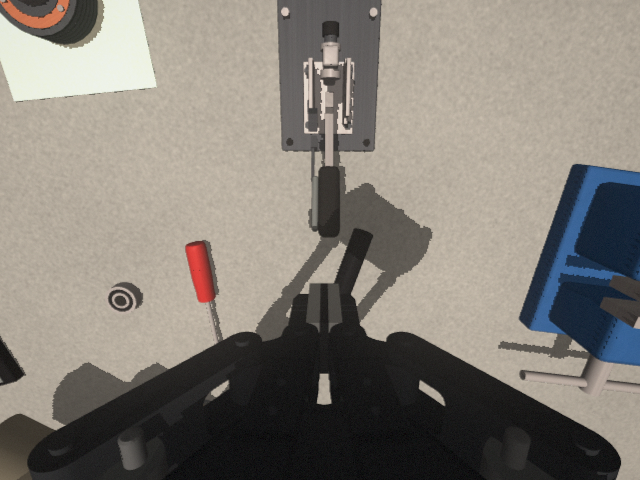

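drive_tool(
  targets=[0,0,0,-1,7,40,0,0,0,0,0,0,50,0,0,0,0,0,0,40,0,0,0,0,0,0,12,0,0,0,0,0,0,0,0,0,0,0,0,0,0,0],
)

```text
clock: 75.32
position: [0.3815, -0.2969, 0.1104]
ee_rot: [0.001, 0.997, -0.083, 0.002]
contact_force: [0.3, -0.8, 1.0]
width: 0.0001
```

drive_tool(
  targets=[0,0,0,0,0,3,0,0,0,0,0,0,3,0,0,0,0,0,0,3,0,0,0,0,0,0,0,0],
)

```text
clock: 75.82
position: [0.3801, -0.2959, 0.0996]
ee_rot: [-0.0, 0.997, -0.083, 0.0]
contact_force: [0.4, -0.2, 1.1]
width: -0.0001
```

drive_tool(
  targets=[0,0,0,0,0,3,0,0,0,0,0,0,3,0,0,0,0,0,0,3,0,0,0,0,0,0,0,0],
)

```text
clock: 76.32
position: [0.3799, -0.2956, 0.0903]
ee_rot: [-0.0, 0.997, -0.083, -0.0]
contact_force: [-0.3, 0.6, 0.0]
width: -0.0001
```

drive_tool(
  targets=[0,0,0,0,0,2,0,0,0,0,0,0,2,0,0,0,0,0,0,0,0],
)

```text
clock: 76.7
position: [0.3801, -0.2958, 0.0865]
ee_rot: [-0.0, 0.997, -0.083, -0.0]
contact_force: [0.3, 0.1, -0.6]
width: -0.0002
```

```bash
python3 - <<'E'
from h import *
im=wrist('w40'); cv2.imwrite('pics/s40.png',cv2.resize(get_image('scene')[180:340,60:260,::-1],None,fx=4,fy=3.75,interpolation=cv2.INTER_CUBIC))
E
```

```text
(no output)
```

View pics/w40.png

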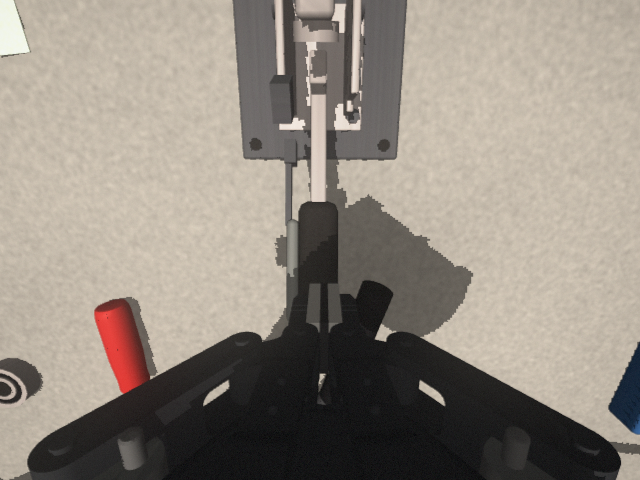

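View pics/s40.png

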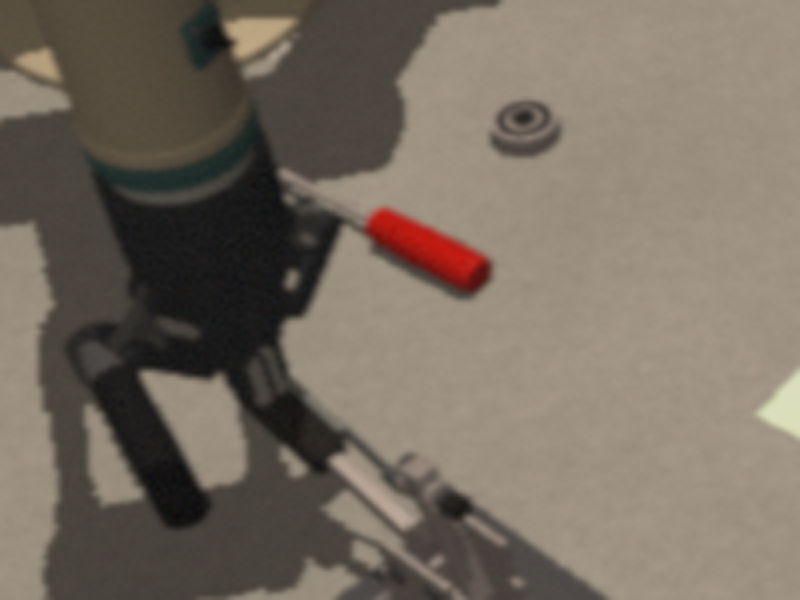

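drive_tool(
  targets=[0,0,0,0,-3,2,0,0,0,0,0,0,2,0,0,0,0,0,0,0,0],
)

```text
clock: 77.18
position: [0.3812, -0.2948, 0.0854]
ee_rot: [0.002, 0.997, -0.083, 0.001]
contact_force: [-3.4, -0.3, 16.5]
width: 0.0003
```

drive_tool(
  targets=[0,0,0,0,0,2,0,0,0,0,0,0,2,0,0,0,0,0,0,0,0],
)

```text
clock: 77.55
position: [0.3813, -0.295, 0.0849]
ee_rot: [0.003, 0.997, -0.083, 0.002]
contact_force: [-8.1, 4.1, 42.4]
width: 0.0001
```

drive_tool(
  targets=[0,0,0,0,0,-10,0,0,0,0,0,0,-40,0,0,0,0,0,0,-60,0.2,0,0,0,0,0,-60,0.3,0,0,0,40,-40,0,0.3,0,0,0,40,-40,0,0.3,0,0,0,0,0,0,0.3,0,0,0,0,0,0,0.3],
)

```text
clock: 78.55
position: [0.4722, -0.227, 0.2481]
ee_rot: [-0.0, 0.997, -0.083, -0.001]
contact_force: [-0.4, -0.1, -0.3]
width: 0.0256
```

```bash
python3 - <<'E'
from h import *
im=wrist('w41'); plan([.38,-.295,.25],-9.5)
for n in('scene','top'): cv2.imwrite(f'pics/{n}41.png',get_image(n)[:,:,::-1])
E
```

```text
now [ 0.4719 -0.2275  0.2482] yaw -9.57 tilt [-1.5e-03  3.0e-04 -1.0e+00] w 0.0259 F [ 0.  -0.3 -0.5] t 78.6
shift in current tool axes mm [-79.4  81.9  -1.6]  turn about tool z deg (pos=cw from above) -0.07
```

View pics/w41.png

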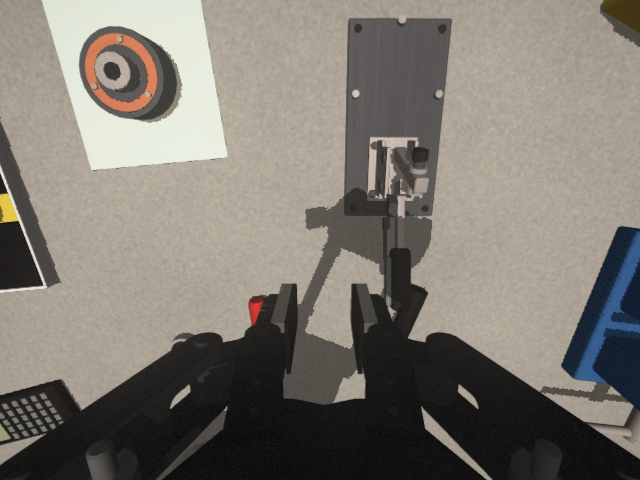

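View pics/scene41.png

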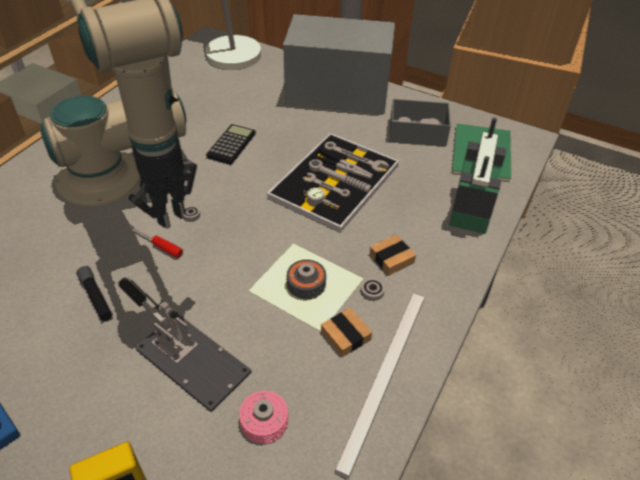

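View pics/top41.png

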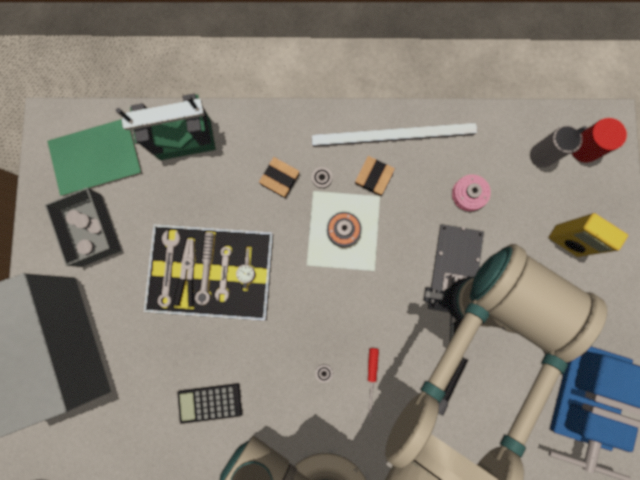

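```bash
python3 -c "
from rig import *
print(sign_off())"
```

```text
the job is handed in; nothing more can be done
None
```

The bench is cleared and the job is handed in at about 79 s. The pulley is on the paper, the clamp handle is down, and all five tools are in their cutouts.

**Clamp and pulley:** I squeezed the release while swinging the handle down. The pulley stands hub-up at the middle of the paper, to within a few millimetres in the images.

**Tools:** All five were present and are in their own cutouts, the right way round. Each was pressed until it met the floor at the expected height. In the last wrist picture every tool end lay within about 2 px of where it should be when home. During the run the dial gauge was knocked aside, so I located it again before picking it up.

**Checks that disagreed:**
- **Fingertips:** They sit about 23 mm behind the stated tool centre point. My first attempt to grip the hub closed above it; I corrected for this afterwards.
- **Handle angle:** A projection from one picture suggested the handle was at about 1.1 rad rather than 1.25. I checked by pressing on it with closed fingers. It met a hard stop at the height for 1.25 rad and did not move, so I take it as fully down.
- **Force:** That press reached about 42 N on the fingertips, which is over the 40 N limit that applies to the arm and gripper body. It was under the 120 N wrist limit.

The last pictures show the boxes, the bearing and the pink look-alike where they were, and the arm touching nothing.

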